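# Make up two weld kits

### The job

Make up the two weld kits from the stock on the bench. Blue carrier: the black cover pushed fully home in the spring clip slot, centred and upright, and the brass sleeve standing in either pocket. Yellow carrier: the white cover pushed home in its clip slot in the same way, and the steel hub and the red block standing upright (hub flange down, block bores up), one to a pocket; leave the bottle, the parts box and the wrench alone.

Things in the scene. Friction and masses are not known exactly. Their poses are not given: they have to be found in the camera images.
- black_cover_mid (a point): Black cover plate, 8 mm thick (x), 100 mm wide (y), 70 mm tall (z), 0.12 kg, both faces alike. Point: its centre. It stands upright in the 10 mm slot of a fixed wooden stand (50 by 120 mm, top 28 mm above the bench), lower edge 6 mm above the bench: lift it straight up, gripped across its thickness near the top.
- white_cover_mid (a point): White cover plate, 8 mm thick (x), 100 mm wide (y), 70 mm tall (z), 0.12 kg, both faces alike. Point: its centre. It stands upright in the 10 mm slot of a fixed wooden stand (50 by 120 mm, top 28 mm above the bench), lower edge 6 mm above the bench: lift it straight up, gripped across its thickness near the top.
- sleeve_mid (a point): Brass sleeve, an upright tube 36 mm outside and 20 mm inside diameter, 50 mm tall, about 0.3 kg; either end may be up. The point is its centre, 25 mm above its underside; z along its axis.
- hub_mid (a point): Steel hub: a cylinder 32 mm in diameter on a round flange 52 mm in diameter and 8 mm thick at its foot, 50 mm tall in all, about 0.4 kg, black disc on top. The point is on its axis, 25 mm above its underside; z up the axis.
- block_mid (a point): Red painted aluminium block, 36 by 36 mm (x, y) and 50 mm tall (z), about 0.18 kg, with a black bore and four screws on its top. The point is its centre, 25 mm above its underside.
- blue_carrier: Blue kit carrier, fixed, 170 (x) by 190 mm (y), origin under its centre. Floor at z 6 mm. Two pockets, 94 (x) by 89 mm, centres x 33, y +47 and -47 mm; wall tops z 18 mm. Clip slot along y through x -55, y 0: sprung steel jaws 70 mm long, 5 mm apart, flared mouth 24 mm wide at z 31 mm. Push cover straight down (5-10 N), width along y, middle at y 0; home when it meets the floor (its centre at z 41).
- yellow_carrier: Yellow kit carrier, fixed, 170 (x) by 190 mm (y), origin under its centre. Floor at z 6 mm. Two pockets, 94 (x) by 89 mm, centres x 33, y +47 and -47 mm; wall tops z 18 mm. Clip slot along y through x -55, y 0: sprung steel jaws 70 mm long, 5 mm apart, flared mouth 24 mm wide at z 31 mm. Push cover straight down (5-10 N), width along y, middle at y 0; home when it meets the floor (its centre at z 41).
- cleaner_mid (a point): Bystander: white bottle with a blue label, 60 mm in diameter, 150 mm tall; the point is half-way up. Leave it alone.
- parts_box_mid (a point): Bystander: clear lidded plastic box of small turned parts, 114 by 154 mm, 55 mm tall; the point is its centre. Leave it alone.
- wrench: Bystander: steel wrench, 180 mm long, lying flat along its x axis; origin at its underside near the middle. Leave it alone.
Mind the look-alikes: they are no part of the job. Of the things shaped like the part that bears hub_mid, the bare steel one is meant. There is more than one size of the part that bears block_mid; the job needs the largest.

How it is judged:
By the outcome, as a careful person would: the job done as asked, in the order asked, and still so for the second after the job is handed in, with the robot touching nothing.
It also fails if it takes over 109 s, if anything falls off the work surface, if the arm or the gripper's body presses on something with over 40 N, if the wrist force passes 120 N, or if a joint passes its speed limit or range.

### The arm

A 6-joint arm with a two-finger parallel gripper is mounted at the origin on the work surface. World frame = base frame: x ahead of the robot, y to its left, z up, the work surface at z = 0. Lengths are in m, angles in rad, forces in N, time in s.
With the tool pointing down it reaches from about 0.35 to 0.775 m from the base axis. Payload 7.3 kg.
Tool frame: the origin (TCP) lies at the very end of the fingers, on their centre line; the grasp point (between the pads) lies 19 mm behind it; z points along the fingers, y is the direction in which the jaws open and shut (so a half turn about z gives the same grasp; the last joint's range is limited). The gripper opens to 92 mm and grips with 3 to 60 N. Pads are 19 mm wide; open, the fingers measure 130 mm over their backs; the gripper's body (75 mm by 190 mm) begins 47 mm behind the grasp point.
Start: joints at [-1.441, 0.342, 1.524, -0, 1.275, -0.146], TCP at [0.143, -0.505, 0.227] pointing down, gripper open.
Joint ranges: [-2.53, 2.53], [-0.77, 2.02], [0.04, 2.7], [-1, 4.14], [0.28, 2.66], [-3.11, 3.11]. Speed limits (rad/s): [2.57, 2.57, 3.14, 3.14, 3.14, 3.14].

### API

Orientations are given as [roll, pitch, yaw] about the fixed x, y, z axes, in that order (R = Rz(yaw) Ry(pitch) Rx(roll)).
In Python, from cell import robot gives the robot as it stands.
- The arm moves only by the shell command python3 -m pendant 'ROWS' [OPENING] [FORCE]. ROWS is JSON, a list of rows, each a list of 2 entries, a list of its own where there are three numbers: the shift along the tool's x, y, z in mm, then the turn about the tool's z in degrees. In form: [[[x, y, z], turn], ...]. A call has 1 to 10 rows; each row is the pose to reach, as a shift and turn from the pose measured when the call began, along the tool's axes at that moment; what a row does not reach only later rows make up. A row lasts 1/12 s, in which the tool goes at most 41.7 mm and 7.16 degrees, less where a joint would pass 70% of its speed; a pose out of reach is approached as far as the arm can. A call with a gripper value outside its range is refused whole. OPENING is the opening, from 0 (shut) to 1 (fully open), set as the call begins (- or left out, the last holds). The fingers move at their own pace and stop on an object; FORCE is the grip in N (left out, the last holds). Time passes only in rows, so rows that repeat a pose let the fingers close. It gives the time, the measured TCP pose, the force and the opening at its end, in the units of the state.
- robot.observe(): the state, without advancing time (a new reading comes with each control period).
- robot.read_camera(name): name is "scene" or "top"; returns the picture (420x560x3 uint8, red, green, blue); there is no depth.
- robot.calibration(name): a dict with "vfov" (degrees; the focal length in pixels is half the picture's height over the tangent of half this angle, whatever the lens; pixels are square), "cx", "cy" (the principal point, pixels), "rvec" (rotation vector, rad) and "tvec" (3), from world to camera coordinates, as OpenCV has them. Camera axes: x right, y down, z forward; pixel columns grow to the right and rows downward; lengths in m; the calibration is good to about 2 mm. A picture is of the moment at which its call begins. calibration takes no time and is no camera call.
- robot.hand_in(): hands the job in, once; it reports no verdict.
Trained networks look in the newest picture that a camera, given by its name, has taken for a name from the list of things; names that differ only in an ending like _2 or _b are one class to them, and where a whole thing is asked for, a point or a joint stands for the part that bears it (a point fixed in the world has none). Each returns a list of dicts, best first, with "p" (0 to 1); they miss things now and then, are a little off and sometimes report something else, mostly with a low value. They report only what shows in the picture. A call takes as long as a camera call. They do not tell look-alikes from the thing itself.
- robot.find_in(camera, query): "xy" ([column, row] as shares, 0 to 1, of the picture: columns of its width, rows of its height, amid what is visible of it).
The state is a dict: "time": time; "qpos": joint angles; "qvel": joint speeds; "joint_efforts": joint torques, N m; "tool_pos": TCP position; "tool_rot": TCP orientation; "contact_force": force on the tool from outside, world axes, zero at the start; "torque": the same for the moment, N m; "opening": finger opening in m.
Only numpy, scipy, OpenCV 4.12 (cv2) and the standard library are available. Lean on these libraries where they do the work, as an engineer would, in place of code of your own. Each camera call takes 0.05 s, during which the arm holds its last target.

## Working session

There is one attempt and no reset: what is moved stays moved. The work goes in short steps, Python scripts to look and compute and a shell command to move; the robot and the scene stay as the last step left them, time stands still between calls to the robot, and variables do not carry over. Pictures are saved under pics/ and viewed, and the job is handed in when it is done.

```bash
mkdir -p pics; ls; python3 - <<'E'
from cell import robot
import cv2
for n in("scene","top"):
    im=robot.read_camera(n); cv2.imwrite(f"pics/{n}0.png",cv2.cvtColor(im,cv2.COLOR_RGB2BGR)); print(n,robot.calibration(n))
print(robot.observe())
E
```

```text
pics
scene {'vfov': 51.004692453217984, 'cx': 282.60217622430673, 'cy': 213.54984608976068, 'rvec': array([ 2.09385305,  0.67600108, -0.35783024]), 'tvec': array([-0.42597484, -0.11168091,  1.45849412])}
top {'vfov': 50.37707093296572, 'cx': 277.37124026197057, 'cy': 209.31839967663964, 'rvec': array([ 2.14965095, -2.12800394,  0.16143633]), 'tvec': array([-0.00120871,  0.5272254 ,  1.10043765])}
{'time': 0.1, 'qpos': array([-1.44101069e+00,  3.42638449e-01,  1.52490746e+00,  2.87737269e-06,
        1.27536401e+00, -1.45981482e-01]), 'qvel': array([-7.73325310e-04,  1.29204101e-03, -4.66129272e-03, -9.02085002e-04,
        2.04186127e-03, -9.55678927e-05]), 'joint_efforts': array([ 1.81027335e-03, -4.32004416e+01, -2.44694620e+01,  7.18646217e-02,
        5.26230584e-02, -3.73600074e-05]), 'tool_pos': array([ 0.14293614, -0.50480852,  0.22612692]), 'tool_rot': array([-3.14028980e+00, -1.94336428e-04,  2.75766157e-01]), 'contact_force': array([-0.71243021,  0.59968841,  0.44353659]), 'torque': array([-0.04026258,  0.05988597, -0.01086024]), 'opening': 0.09192456280056223}
```

View pics/scene0.png

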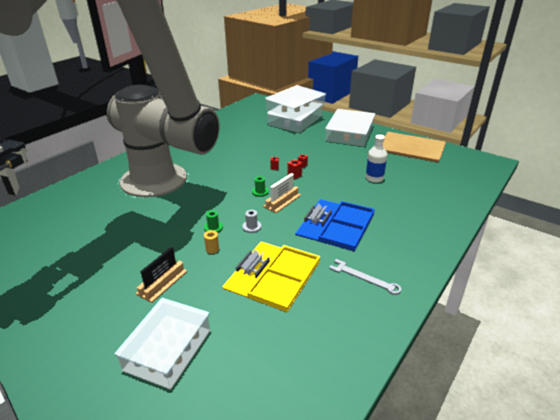

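View pics/top0.png

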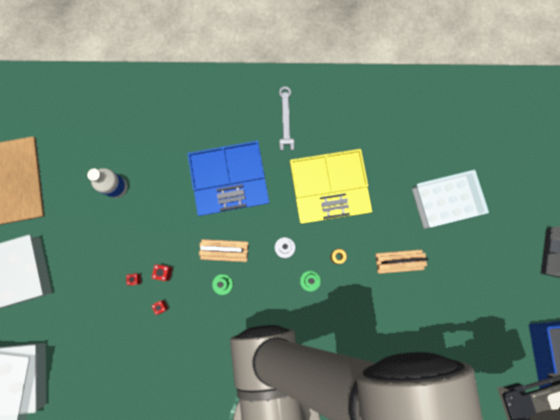

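```bash
cat > h.py <<'E'
import numpy as np, cv2
from cell import robot
def cam(n):
    c=robot.calibration(n); f=210/np.tan(np.radians(c['vfov'])/2)
    K=np.array([[f,0,c['cx']],[0,f,c['cy']],[0,0,1]]); R=cv2.Rodrigues(c['rvec'])[0]; return K,R,c['tvec'],c['rvec']
def p2w(n,u,v,z):
    K,R,t,_=cam(n); d=R.T@np.linalg.inv(K)@np.array([u,v,1.]); o=-R.T@t
    return o+d*(z-o[2])/d[2]
def w2p(n,P):
    K,R,t,rv=cam(n); return cv2.projectPoints(np.array(P,float).reshape(-1,3),rv,t,K,None)[0].reshape(-1,2)
def snap(n,name,box=None,s=1):
    im=cv2.cvtColor(robot.read_camera(n),cv2.COLOR_RGB2BGR)
    np.save(f"pics/{n}_last.npy",im)
    if box: x0,y0,x1,y1=box; im=im[y0:y1,x0:x1]
    im=cv2.resize(im,None,fx=s,fy=s,interpolation=cv2.INTER_CUBIC); cv2.imwrite(f"pics/{name}.png",im); return im
E
python3 - <<'E'
from h import *
im=cv2.imread("pics/top0.png")
cv2.imwrite("pics/tA.png",cv2.resize(im[225:325,110:360],None,fx=3.2,fy=3.2,interpolation=cv2.INTER_CUBIC))
cv2.imwrite("pics/tB.png",cv2.resize(im[130:280,180:440],None,fx=3,fy=3,interpolation=cv2.INTER_CUBIC))
im=cv2.imread("pics/scene0.png")
cv2.imwrite("pics/sA.png",cv2.resize(im[140:310,130:390],None,fx=3,fy=3,interpolation=cv2.INTER_CUBIC))
for q in "black_cover_mid white_cover_mid sleeve_mid hub_mid block_mid blue_carrier yellow_carrier".split():
    for n in("top","scene"):
        print(q,n,[( (np.array(d['xy'])*[560,420]).round(1).tolist(),round(d['p'],2)) for d in robot.find_in(n,q)][:5])
E
```

```text
black_cover_mid top [([404.0, 264.7], 0.46)]
black_cover_mid scene [([156.2, 268.2], 0.56)]
white_cover_mid top [([220.9, 248.5], 0.63), ([284.2, 121.9], 0.54)]
white_cover_mid scene [([280.8, 187.6], 0.74), ([164.7, 342.0], 0.66)]
sleeve_mid top [([450.4, 195.4], 0.56), ([340.0, 259.4], 0.49)]
sleeve_mid scene [([213.4, 241.5], 0.69)]
hub_mid top [([283.2, 249.9], 0.8), ([310.2, 282.6], 0.77), ([222.1, 284.7], 0.71)]
hub_mid scene [([211.3, 222.9], 0.68), ([247.9, 220.7], 0.6)]
block_mid top [([162.7, 271.8], 0.86), ([134.4, 278.6], 0.65), ([159.6, 307.4], 0.43)]
block_mid scene [([296.6, 166.7], 0.53), ([302.5, 159.6], 0.52), ([271.3, 162.5], 0.43)]
blue_carrier top [([228.9, 178.8], 0.81)]
blue_carrier scene [([336.5, 221.4], 0.85), ([210.5, 242.9], 0.2)]
yellow_carrier top [([331.2, 188.2], 0.84)]
yellow_carrier scene [([275.6, 277.4], 0.86), ([378.9, 155.8], 0.3)]
```

View pics/tA.png

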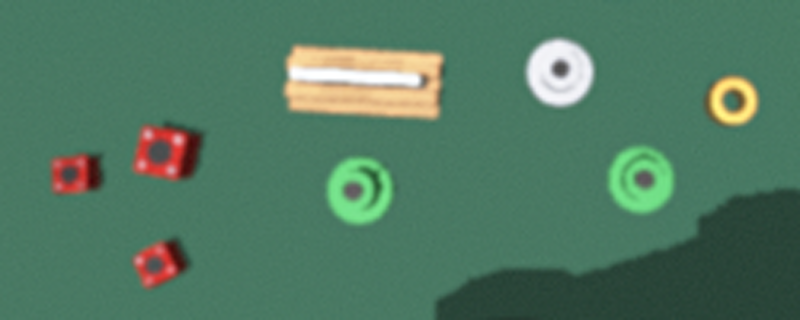

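View pics/tB.png

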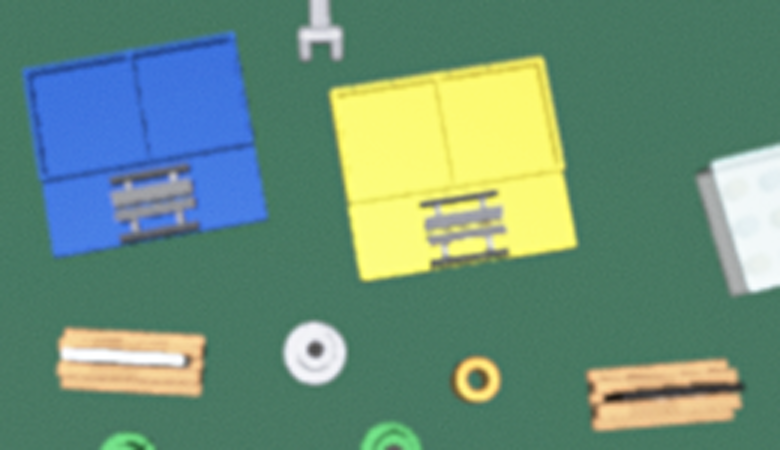

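View pics/sA.png

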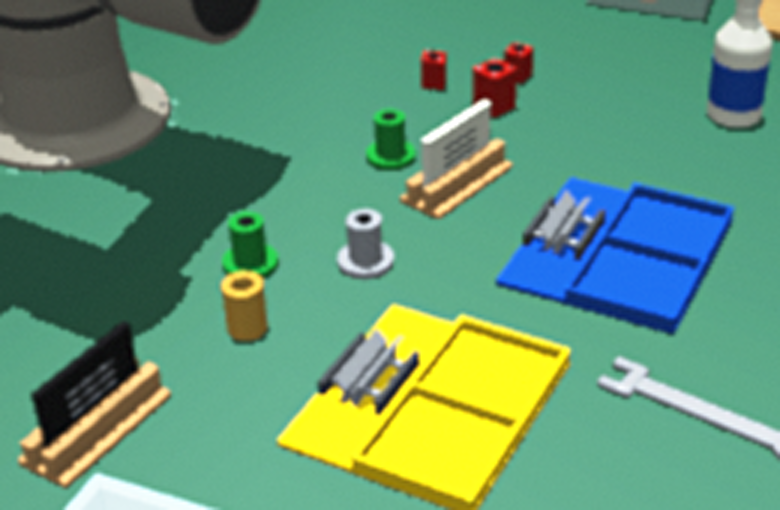

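```bash
cat > meas.py <<'E'
from h import *
from scipy.optimize import minimize
ims={"top":cv2.imread("pics/top0.png"),"scene":cv2.imread("pics/scene0.png")}
S=4
def box(x0,x1,y0,y1,z0,z1): return np.array([[x,y,z] for x in(x0,x1) for y in(y0,y1) for z in(z0,z1)],float)
def cyl(r,z0,z1):
    a=np.linspace(0,2*np.pi,48,endpoint=False); return np.array([[r*np.cos(t),r*np.sin(t),z] for t in a for z in(z0,z1)])
def render(n,parts,p,bb):
    x,y,th=p; c,s=np.cos(th),np.sin(th); m=np.zeros(((bb[3]-bb[1])*S,(bb[2]-bb[0])*S),np.uint8)
    for P in parts:
        Q=np.c_[x+(c*P[:,0]-s*P[:,1])/1e3,y+(s*P[:,0]+c*P[:,1])/1e3,P[:,2]/1e3]
        u=(w2p(n,Q)+.5-[bb[0],bb[1]])*S-.5
        cv2.fillConvexPoly(m,np.round(cv2.convexHull(u.astype(np.float32))*16).astype(np.int32),255,shift=4)
    return cv2.resize(m,None,fx=1/S,fy=1/S,interpolation=cv2.INTER_AREA)/255.
def fit(parts,masks,p0,free=3):
    def cost(p):
        p=np.r_[p[:2],p[2]*10 if free==3 else p0[2]]  # scale
        return sum(((render(n,parts,p,bb)-m)**2).sum() for n,(m,bb) in masks.items())
    x0=np.r_[p0[:2],p0[2]/10]
    sim=[x0]+[x0+d for d in np.diag([.01,.01,.012])[:3]]
    r=minimize(cost,x0,method='Nelder-Mead',options=dict(initial_simplex=np.array(sim),xatol=1e-5,fatol=.01,maxiter=400))
    return np.r_[r.x[:2],r.x[2]*10],r.fun
def mask(n,bb,f,close=0,ims=ims):
    im=ims[n][bb[1]:bb[3],bb[0]:bb[2]]; h=cv2.cvtColor(im,cv2.COLOR_BGR2HSV).astype(int); m=f(h[...,0],h[...,1],h[...,2]).astype(np.uint8)
    if close: m=cv2.morphologyEx(m,cv2.MORPH_CLOSE,np.ones((close,close)))
    k,l,st,_=cv2.connectedComponentsWithStats(m); return (l==1+np.argmax(st[1:,4])).astype(float)
carrier=[box(-85,85,-95,95,0,6),box(-19,85,-95,95,0,18)]
E
cat > m1.py <<'E'
from meas import *
blue=lambda h,s,v:(h>105)&(h<125)&(s>140)
yel=lambda h,s,v:(h>22)&(h<36)&(s>110)&(v>150)
red=lambda h,s,v:((h<8)|(h>172))&(s>120)
def go(name,parts,f,bbs,uv,z,th,close=0,free=3):
    p=np.r_[p2w("top",*uv,z)[:2],th]
    ms={n:(mask(n,bb,f,close),bb) for n,bb in bbs.items()}
    for k in(["top"],["scene"],["top","scene"]):
        r,c=fit(parts,{n:ms[n] for n in k},p,free); print(name,k,(r[:2]*1e3).round(1),np.degrees(r[2]).round(1),round(c,1), "area",[int(ms[n][0].sum()) for n in k])
go("blue",carrier,blue,{"top":(180,130,280,225),"scene":(285,185,385,260)},(229,178),.01,.15,21)
go("yellow",carrier,yel,{"top":(283,140,382,232),"scene":(215,235,330,318)},(331,186),.01,.15,21)
go("block",[box(-18,18,-18,18,0,50)],red,{"top":(146,258,178,287),"scene":(286,158,302,185)},(161,271),.05,-.15,0)
E
time python3 m1.py; python3 - <<'E'
from h import *
for uv,z,n in [((285,246),.05,'hub'),((339,256),.05,'sleeve'),((223,250),.076,'white'),((403,262),.076,'black'),((222,284),.05,'g1'),((311,281),.05,'g2')]: print(n,p2w("top",*uv,z).round(4))
E
```

```text
blue ['top'] [615.9 137.2] 11.3 354.2 area [4713]
blue ['scene'] [612.2 137.8] 10.9 187.8 area [2578]
blue ['top', 'scene'] [615.  136.9] 11.3 582.0 area [4713, 2578]
yellow ['top'] [ 597.8 -135.5] 9.8 638.7 area [5205]
yellow ['scene'] [ 592.9 -134.2] 9.6 648.0 area [4369]
yellow ['top', 'scene'] [ 596.4 -134.8] 9.8 1365.5 area [5205, 4369]
block ['top'] [365.2 296.3] -7.8 85.9 area [203]
block ['scene'] [359.6 302.9] -10.2 44.3 area [209]
block ['top', 'scene'] [364.8 296.5] -9.3 138.6 area [203, 209]
hub [ 0.433 -0.016  0.05 ]
sleeve [ 0.4095 -0.1508  0.05  ]
white [0.4198 0.1357 0.076 ]
black [ 0.3952 -0.3026  0.076 ]
g1 [0.3376 0.139  0.05  ]
g2 [ 0.3472 -0.0809  0.05  ]
real	0m3.009s
user	0m2.227s
sys	0m0.205s
```

```bash
cat > ov.py <<'E'
from meas import *
def overlay(n,im,items,bb,s,name):
    o=cv2.resize(im[bb[1]:bb[3],bb[0]:bb[2]],None,fx=s,fy=s,interpolation=cv2.INTER_CUBIC)
    for parts,p,col in items:
        x,y,th=p;c,sn=np.cos(th),np.sin(th)
        for P in parts:
            Q=np.c_[x+(c*P[:,0]-sn*P[:,1])/1e3,y+(sn*P[:,0]+c*P[:,1])/1e3,P[:,2]/1e3]
            u=(w2p(n,Q)+.5-[bb[0],bb[1]])*s-.5
            cv2.polylines(o,[np.round(cv2.convexHull(u.astype(np.float32))).astype(np.int32)],1,col,1)
    cv2.imwrite(f"pics/{name}.png",o)
E
python3 - <<'E'
from ov import *
it=[(carrier,(.615,.137,np.radians(11.3)),(0,0,255)),(carrier,(.5965,-.135,np.radians(9.8)),(0,0,255)),([box(-18,18,-18,18,0,50)],(.365,.2965,-.15),(255,255,255))]
overlay("top",ims["top"],it,(140,130,390,290),3.2,"ovt"); overlay("scene",ims["scene"],it,(200,140,400,310),3.4,"ovs")
im=cv2.cvtColor(ims["top"],cv2.COLOR_BGR2HSV)
for c in range(5,560,60):
    col=im[40:80,c,1].astype(int); print(c,40+np.argmax(np.diff(col)))
E
```

```text
5 60
65 61
125 61
185 62
245 63
305 63
365 64
425 64
485 65
545 65
```

View pics/ovt.png

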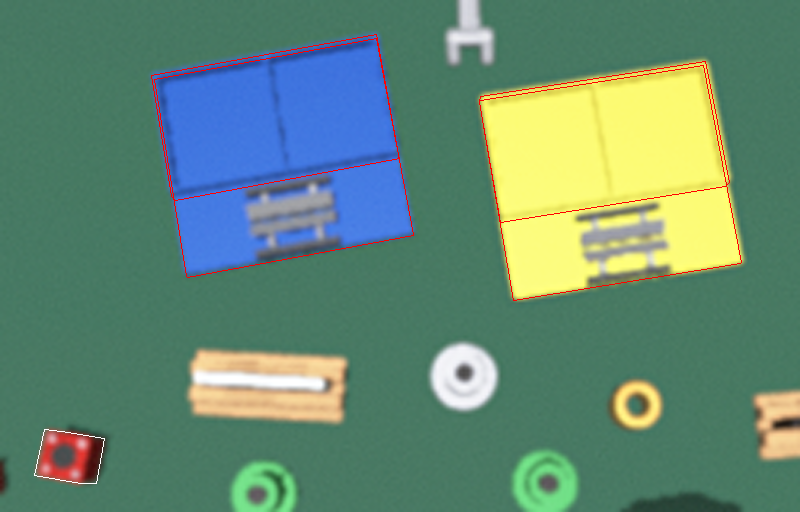

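View pics/ovs.png

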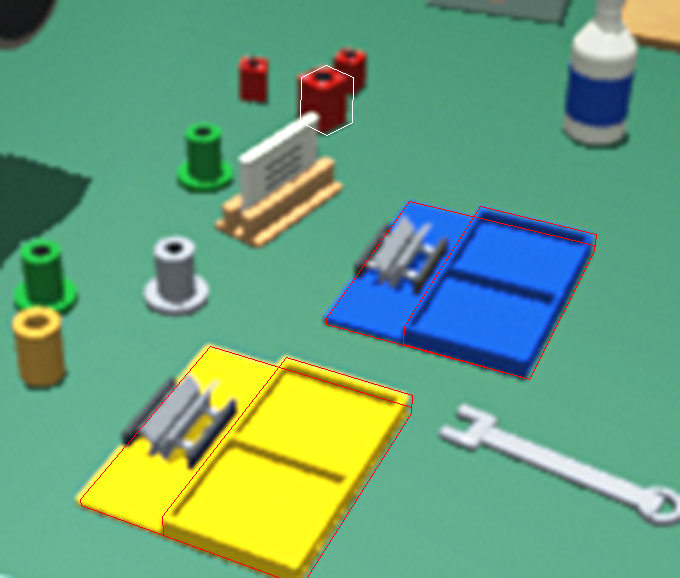

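```bash
cat > m2.py <<'E'
from ov import *
K,R,t,_=cam("top"); print("topcam",(-R.T@t).round(3)); K,R,t,_=cam("scene"); print("scene",(-R.T@t).round(3))
plate=[box(-4,4,-50,50,28,76)]
white=lambda h,s,v:(s<45)&(v>120)
blk=lambda h,s,v:(v<75)
hubf=lambda h,s,v:(s<45)&(v>100)
brass=lambda h,s,v:(h>12)&(h<30)&(s>90)
def go(name,parts,f,bbs,uv,z,th,close=0,free=3):
    p=np.r_[p2w("top",*uv,z)[:2],th]
    ms={n:(mask(n,bb,f,close),bb) for n,bb in bbs.items()}
    for k in(["top"],["scene"],["top","scene"]):
        r,c=fit(parts,{n:ms[n] for n in k},p,free); print(name,k,(r[:2]*1e3).round(1),np.degrees(r[2]).round(1),round(c,1), "area",[int(ms[n][0].sum()) for n in k])
        for n in k:
            if len(k)==1: overlay(n,ims[n],[(parts,r,(0,0,255))],bbs[n],8,f"f_{name}_{n}"); cv2.imwrite(f"pics/fm_{name}_{n}.png",cv2.resize(ms[n][0]*255,None,fx=8,fy=8,interpolation=0))
go("white",plate,white,{"top":(195,235,250,265),"scene":(262,168,305,215)},(223,248),.076,-.05)
go("black",plate,blk,{"top":(370,245,435,277),"scene":(130,240,190,302)},(405,260),.076,.05)
go("hub",[cyl(26,0,8),cyl(16,0,50)],hubf,{"top":(270,232,300,262),"scene":(238,203,265,235)},(285,246),.05,0,9,2)
go("sleeve",[cyl(18,0,50)],brass,{"top":(328,245,352,268),"scene":(200,226,224,256)},(339,256),.05,0,7,2)
for nm,uv in(("blueclip",(140,0)),):pass
E
python3 m2.py
python3 - <<'E'
import cv2,numpy as np
r=[]
for n in("white","black","hub","sleeve"):
    row=[cv2.resize(cv2.imread(f"pics/{a}_{n}_{c}.png"),(190,145)) for c in("top","scene") for a in("f","fm")]
    r.append(np.hstack(row))
cv2.imwrite("pics/m2.png",np.vstack(r))
E
```

```text
topcam [ 0.351 -0.002  1.169]
scene [ 1.087 -0.771  0.739]
white ['top'] [424.8 144.8] -2.1 9.3 area [192]
white ['scene'] [418.6 143.7] -0.7 93.6 area [268]
white ['top', 'scene'] [423.8 141.3] -2.5 177.5 area [192, 268]
black ['top'] [ 400.1 -308.6] 8.1 98.8 area [57]
black ['scene'] [ 396.4 -314.5] 8.1 387.2 area [991]
black ['top', 'scene'] [ 398.3 -315. ] 6.4 512.5 area [57, 991]
hub ['top'] [433.2 -15.6] 3.4 103.1 area [439]
hub ['scene'] [430.2 -17.8] -0.1 55.0 area [367][ WARN:0@0.385] global loadsave.cpp:1063 imwrite_ Unsupported depth image for selected encoder is fallbacked to CV_8U.
Traceback (most recent call last):
  File "m2.py", line 17, in <module>
    go("hub",[cyl(26,0,8),cyl(16,0,50)],hubf,{"top":(270,232,300,262),"scene":(238,203,265,235)},(285,246),.05,0,9,2)
    ~~^^^^^^^^^^^^^^^^^^^^^^^^^^^^^^^^^^^^^^^^^^^^^^^^^^^^^^^^^^^^^^^^^^^^^^^^^^^^^^^^^^^^^^^^^^^^^^^^^^^^^^^^^^^^^^^
  File "m2.py", line 12, in go
    r,c=fit(parts,{n:ms[n] for n in k},p,free); print(name,k,(r[:2]*1e3).round(1),np.degrees(r[2]).round(1),round(c,1), "area",[int(ms[n][0].sum()) for n in k]
[... 493 characters left out ...]
s.py", line 12, in render
    u=(w2p(n,Q)+.5-[bb[0],bb[1]])*S-.5
       ~~~^^^^^
  File "h.py", line 10, in w2p
    K,R,t,rv=cam(n); return cv2.projectPoints(np.array(P,float).reshape(-1,3),rv,t,K,None)[0].reshape(-1,2)
             ~~~^^^
  File "h.py", line 4, in cam
    c=robot.calibration(n); f=210/np.tan(np.radians(c['vfov'])/2)
ValueError: time passes only in moves, steps and waits
[ WARN:0@0.038] global loadsave.cpp:275 findDecoder imread_('pics/f_sleeve_top.png'): can't open/read file: check file path/integrity
Traceback (most recent call last):
cv2.error: OpenCV(4.12.0) /io/opencv/modules/imgproc/src/resize.cpp:4208: error: (-215:Assertion failed) !ssize.empty() in function 'resize'
```

```bash
python3 - <<'E'
s=open("h.py").read()
s=s.replace("def cam(n):\n    c=robot.calibration(n);","import os,pickle,functools\n@functools.lru_cache\ndef cam(n):\n    f_=f'cal_{n}.pkl'\n    if not os.path.exists(f_): pickle.dump(robot.calibration(n),open(f_,'wb'))\n    c=pickle.load(open(f_,'rb'));")
open("h.py","w").write(s)
E
python3 m2.py
python3 - <<'E'
import cv2,numpy as np
r=[]
for n in("white","black","hub","sleeve"):
    row=[cv2.resize(cv2.imread(f"pics/{a}_{n}_{c}.png"),(190,145)) for c in("top","scene") for a in("f","fm")]
    r.append(np.hstack(row))
cv2.imwrite("pics/m2.png",np.vstack(r))
from h import robot; print(robot.observe()['time'])
E
```

```text
topcam [ 0.351 -0.002  1.169]
scene [ 1.087 -0.771  0.739]
white ['top'] [424.8 144.8] -2.1 9.3 area [192]
white ['scene'] [418.6 143.7] -0.7 93.6 area [268]
white ['top', 'scene'] [423.8 141.3] -2.5 177.5 area [192, 268]
black ['top'] [ 400.1 -308.6] 8.1 98.8 area [57]
black ['scene'] [ 396.4 -314.5] 8.1 387.2 area [991]
black ['top', 'scene'] [ 398.3 -315. ] 6.4 512.5 area [57, 991]
hub ['top'] [433.2 -15.6] 3.4 103.1 area [439]
hub ['scene'] [430.2 -17.8] -0.1 55.0 area [367]
hub ['top', 'scene'] [431.3 -17. ] 4.2 170.7 area [439, 367]
sleeve ['top'] [ 410.1 -151.2] 2.2 17.7 area [214]
sleeve ['scene'] [ 407.7 -153.4] 2.7 36.5 area [306]
sleeve ['top', 'scene'] [ 409.7 -152.4] 2.2 71.4 area [214, 306]
0.8[ WARN:0@0.272] global loadsave.cpp:1063 imwrite_ Unsupported depth image for selected encoder is fallbacked to CV_8U.
```

View pics/m2.png

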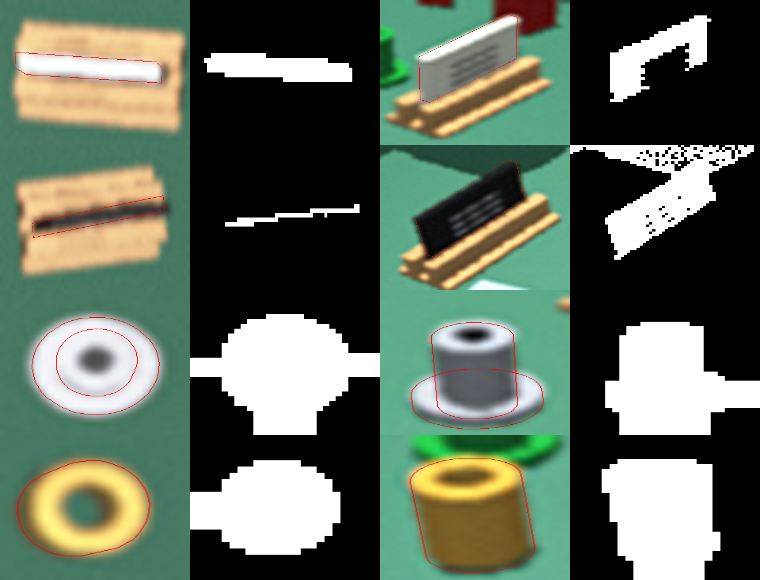

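```bash
sed -e '/^go(/d' m2.py > m3.py; cat >> m3.py <<'E'
wood=lambda h,s,v:(h<22)&(s>60)&(v>110)
hf=lambda h,s,v:((s<60)|(v<60))
go("black",plate,lambda h,s,v:(v<100)&((h<60)|(s<90)|(v<55)),{"top":(374,247,430,273),"scene":(134,246,182,292)},(405,260),.076,.08)
go("white",plate,lambda h,s,v:(s<70)&(v>70),{"top":(195,235,250,265),"scene":(262,168,305,215)},(223,248),.076,-.05,5)
go("hub",[cyl(26,0,8),cyl(16,0,50)],hf,{"top":(262,224,308,270),"scene":(230,195,272,243)},(285,246),.05,0,5,2)
go("sleeve",[cyl(18,0,50)],brass,{"top":(320,237,360,276),"scene":(200,230,224,256)},(339,256),.05,0,7,2)
for n,bb in(("white",(190,232,256,268)),("black",(368,242,436,280))):
    m=mask("top",bb,wood,5); r=fit([box(-25,25,-60,60,0,28)],{"top":(m,bb)},np.r_[p2w("top",(bb[0]+bb[2])/2,(bb[1]+bb[3])/2,.02)[:2],0]); print(n,"stand",r[0][:2].round(4),np.degrees(r[0][2]),r[1],m.sum())
E
python3 m3.py 2>/dev/null
python3 - <<'E'
import cv2,numpy as np
r=[]
for n in("white","black","hub","sleeve"):
    row=[cv2.resize(cv2.imread(f"pics/{a}_{n}_{c}.png"),(190,145)) for c in("top","scene") for a in("f","fm")]
    r.append(np.hstack(row))
cv2.imwrite("pics/m3.png",np.vstack(r))
E
```

```text
topcam [ 0.351 -0.002  1.169]
scene [ 1.087 -0.771  0.739]
black ['top'] [ 400.4 -311.6] 6.7 44.0 area [114]
black ['scene'] [ 397.9 -315.8] 7.3 27.2 area [658]
black ['top', 'scene'] [ 399.2 -316.2] 6.8 112.7 area [114, 658]
white ['top'] [424.8 144.4] -2.4 85.8 area [292]
white ['scene'] [418.9 142.3] -2.2 52.5 area [414]
white ['top', 'scene'] [424.1 141.2] -2.0 204.8 area [292, 414]
hub ['top'] [433.3 -14.3] 2.2 44.5 area [381]
hub ['scene'] [428.3 -15.1] 2.7 7.6 area [313]
hub ['top', 'scene'] [430.5 -16.5] 3.6 70.9 area [381, 313]
sleeve ['top'] [ 410.4 -152.1] -0.4 6.1 area [196]
sleeve ['scene'] [ 404.7 -150.2] 3.4 44.9 area [325]
sleeve ['top', 'scene'] [ 409.5 -152.7] 3.4 71.8 area [196, 325]
white stand [0.4233 0.1422] -2.477765668940839 186.24995001922338 784.0
black stand [ 0.4002 -0.3133] 5.1801097657130635 28.467481737793157 978.0
```

View pics/m3.png

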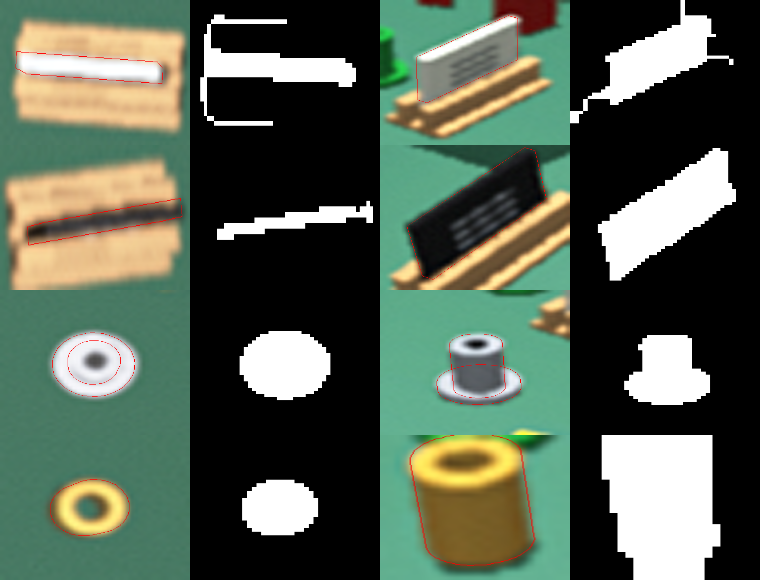

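```bash
cat > to.py <<'E'
import sys
from h import *
def to(x,y,z,yawdeg):
    o=robot.observe(); p=o['tool_pos']; rv=o['tool_rot']
    from scipy.spatial.transform import Rotation as Ro
    Rm=Ro.from_euler('xyz',rv).as_matrix(); d=Rm.T@(np.array([x,y,z])-p)*1e3
    dy=(yawdeg-np.degrees(rv[2])+180)%360-180
    print("t",o['time'],"shift",d.round(1),"turn",round(-dy,1),"| F",o['contact_force'].round(1),"open",round(o['opening']*1e3,1),"pos",p.round(4),"rot",np.degrees(rv).round(1))
if __name__=="__main__": to(*map(float,sys.argv[1:]))
E
python3 to.py .3985 -.314 .15 96.5
```

```text
t 0.8 shift [ 297.9 -114.3   76.7] turn -80.7 | F [ 0.8 -0.5 -0.6] open 92.1 pos [ 0.143  -0.5052  0.2268] rot [180.    0.   15.8]
```

```bash
python3 -m pendant '[[[298,-114,40],-80.7],[[298,-114,77],-80.7],[[298,-114,77],-80.7],[[298,-114,77],-80.7],[[298,-114,77],-80.7],[[298,-114,77],-80.7],[[298,-114,77],-80.7],[[298,-114,77],-80.7],[[298,-114,77],-80.7],[[298,-114,77],-80.7]]' 1 25; python3 to.py .3985 -.314 .046 96.5
```

```text
time: 1.63
tool_pos: [0.4001, -0.3124, 0.149]
tool_rot: [-3.141, -0.001, 1.536]
contact_force: [-0.4, -0.9, 1.0]
opening: 0.092
t 1.6333 shift [ -1.8  -1.5 103. ] turn -8.5 | F [-0.4 -0.9  1. ] open 92.0 pos [ 0.4001 -0.3124  0.149 ] rot [-1.8e+02 -1.0e-01  8.8e+01]
```

```bash
python3 -m pendant '[[[-1.8,-1.5,30],-8.5],[[-1.8,-1.5,60],-8.5],[[-1.8,-1.5,90],-8.5],[[-1.8,-1.5,103],-8.5],[[-1.8,-1.5,103],-8.5]]' ; python3 - <<'E'
from h import *
snap("scene","s1",(90,180,250,320),5); snap("top","t1",(330,200,470,300),5)
E
python3 to.py .3985 -.314 .046 96.5
```

```text
time: 2.05
tool_pos: [0.397, -0.3125, 0.0431]
tool_rot: [-3.137, -0.006, 1.685]
contact_force: [-0.3, -0.0, 0.4]
opening: 0.0916
t 2.15 shift [ 0.2 -0.1  0.2] turn 0.0 | F [ 0.2 -0.7  0. ] open 91.7 pos [ 0.3986 -0.3142  0.0462] rot [-1.799e+02 -1.000e-01  9.650e+01]
```

View pics/s1.png

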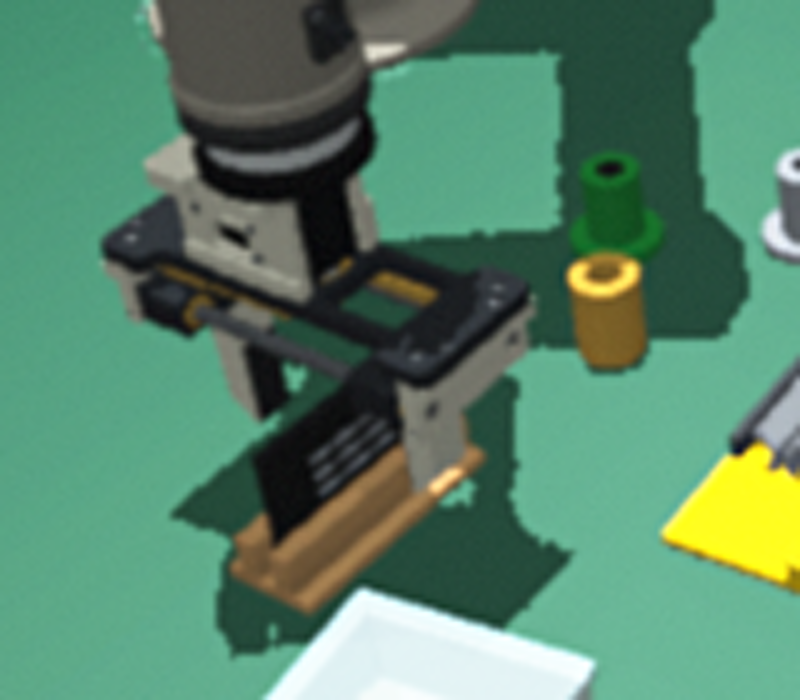

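View pics/t1.png

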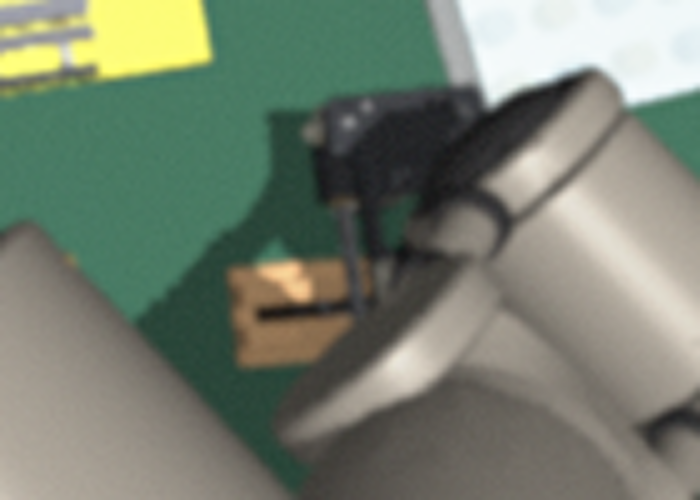

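```bash
python3 -m pendant '[[[0,0,0],0],[[0,0,0],0],[[0,0,0],0],[[0,0,0],0],[[0,0,0],0],[[0,0,0],0]]' 0 40; python3 to.py .3985 -.314 .046 96.5
```

```text
time: 2.65
tool_pos: [0.3987, -0.3143, 0.0465]
tool_rot: [-3.141, -0.001, 1.685]
contact_force: [-0.0, 0.3, -0.5]
opening: 0.0563
t 2.65 shift [ 0.3 -0.2  0.5] turn 0.0 | F [-0.   0.3 -0.5] open 56.3 pos [ 0.3987 -0.3143  0.0465] rot [-180.    -0.    96.5]
```

```bash
python3 -m pendant '[[[0,0,0],0],[[0,0,0],0],[[0,0,0],0],[[0,0,0],0],[[0,0,0],0],[[0,0,0],0],[[0,0,0],0],[[0,0,0],0],[[0,0,0],0],[[0,0,0],0]]' 0 40; python3 to.py .3985 -.314 .046 96.5
```

```text
time: 3.48
tool_pos: [0.3986, -0.3143, 0.0465]
tool_rot: [-3.141, -0.001, 1.685]
contact_force: [-0.6, -0.7, -1.3]
opening: 0.0078
t 3.4833 shift [ 0.3 -0.1  0.5] turn 0.0 | F [-0.6 -0.7 -1.3] open 7.8 pos [ 0.3986 -0.3143  0.0465] rot [-1.80e+02 -1.00e-01  9.65e+01]
```

```bash
python3 -m pendant '[[[0,0,-20],0],[[0,0,-50],0],[[0,0,-90],0],[[0,0,-120],0],[[0,0,-120],0]]'; python3 - <<'E'
from h import *
print(p2w("top",231,197,.031),p2w("top",335.3,206,.031))
snap("scene","s2",(90,150,250,290),5)
for n,c,a in(("b",(.6135,.1375),11.2),("y",(.5945,-.135),9.7)):
    a=np.radians(a); P=[(c[0]+np.cos(a)*x-np.sin(a)*y,c[1]+np.sin(a)*x+np.cos(a)*y) for x,y in((-.055,0),(.033,.047),(.033,-.047))]; print(n,np.round(P,4).tolist())
E
python3 to.py .5596 .1267 .16 101.2
```

```text
time: 3.9
tool_pos: [0.4011, -0.3167, 0.1725]
tool_rot: [3.135, 0.008, 1.685]
contact_force: [1.1, -0.9, -1.0]
opening: 0.0077
[0.55987591 0.12464664 0.031     ] [ 0.53889843 -0.14521224  0.031     ]
b [[0.5595, 0.1268], [0.6367, 0.19], [0.655, 0.0978]]
y [[0.5403, -0.1443], [0.6191, -0.0831], [0.6349, -0.1758]]
t 3.95 shift [421.4 208.8   8.3] turn -4.7 | F [ 0.6 -1.1 -1.3] open 7.5 pos [ 0.4    -0.3157  0.1695] rot [179.8   0.3  96.5]
```

View pics/s2.png

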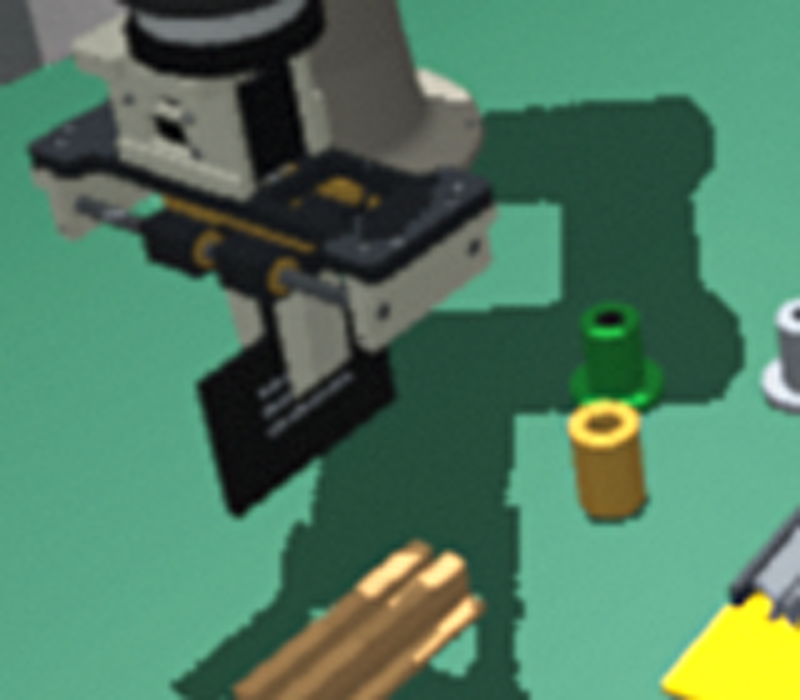

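```bash
python3 -m pendant '[[[421,209,-15],-4.7],[[421,209,-15],-4.7],[[421,209,-15],-4.7],[[421,209,0],-4.7],[[421,209,0],-4.7],[[421,209,0],-4.7],[[421,209,0],-4.7],[[421,209,0],-4.7],[[421,209,0],-4.7],[[421,209,0],-4.7]]'; python3 - <<'E'
from h import *
for off in(0,):
  for z,uvs in((.1295,((137.4,253),(169,230))),):
    a,b=[p2w("scene",*u,z) for u in uvs]; print(a,b,(a+b)/2,np.linalg.norm(a-b))
E
python3 to.py .5595 .1265 .16 101.2
```

```text
time: 4.78
tool_pos: [0.5411, 0.079, 0.1668]
tool_rot: [3.141, 0.004, 1.767]
contact_force: [0.3, -0.2, -0.3]
opening: 0.0079
[ 0.4038894  -0.36414844  0.1295    ] [ 0.39675503 -0.26790183  0.1295    ] [ 0.40032221 -0.31602514  0.1295    ] 0.09651067111615037
t 4.7833 shift [43.  27.3  6.7] turn 0.0 | F [ 0.3 -0.2 -0.3] open 7.9 pos [0.5411 0.079  0.1668] rot [180.    0.3 101.2]
```

```bash
python3 -m pendant '[[[43,27.3,7],0],[[43,27.3,30],0],[[43,27.3,60],0],[[43,27.3,60],0],[[43,27.3,60],0]]'; python3 - <<'E'
from h import *
snap("scene","s3",(270,120,430,260),5); snap("top","t3",(170,130,300,230),6)
E
python3 to.py .5595 .1265 .046 101.2
```

```text
time: 5.2
tool_pos: [0.5575, 0.1262, 0.1041]
tool_rot: [-3.135, 0.004, 1.767]
contact_force: [0.3, -0.1, -0.4]
opening: 0.0078
t 5.3 shift [ 1.1 -0.3 61.3] turn -0.0 | F [-0.2  0.1 -0.8] open 7.6 pos [0.5599 0.1257 0.1073] rot [180.    0.3 101.2]
```

View pics/s3.png

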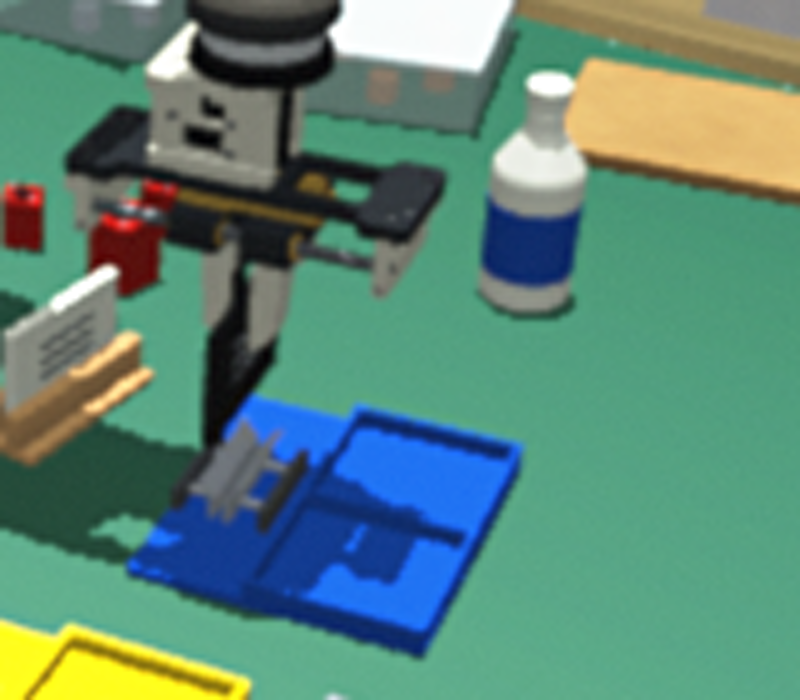

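View pics/t3.png

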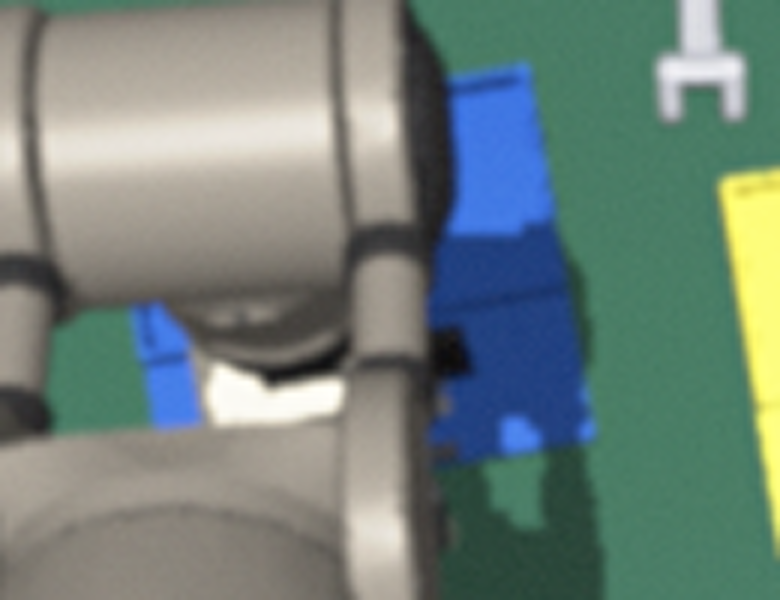

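```bash
python3 - <<'E'
from h import *
a=np.radians(11.2)
def loc(P,c): d=np.array(P[:2])-c; return np.r_[np.cos(a)*d[0]+np.sin(a)*d[1],-np.sin(a)*d[0]+np.cos(a)*d[1]]*1e3
print("corner rel tcp in carrier axes",loc(p2w("scene",312.6,209.4,.0673),[.5599,.1257]))
# jaw tips ends in s3: (248,418) far end left jaw tip?, (228,522) near bottom
im=cv2.imread("pics/scene0.png")[190:240,295:345]; cv2.imwrite("pics/cb.png",cv2.resize(im,None,fx=12,fy=12,interpolation=cv2.INTER_CUBIC))
E
```

```text
corner rel tcp in carrier axes [  2.44777099 -52.85063737]
```

View pics/cb.png

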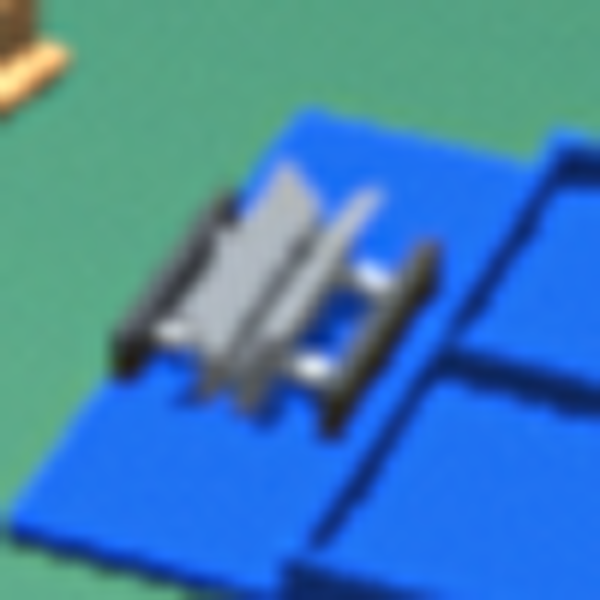

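```bash
python3 - <<'E'
from h import *
P=[p2w("scene",295+u/12-.5,190+v/12-.5,.031) for u,v in((288,160),(375,188),(190,335),(270,358))]
print(np.round(P,4),np.mean(P,0).round(4), np.linalg.norm(P[0]-P[1]),np.linalg.norm(P[0]-P[2]))
E
```

```text
[[0.5404 0.1588 0.031 ]
 [0.564  0.1606 0.031 ]
 [0.5611 0.083  0.031 ]
 [0.5811 0.086  0.031 ]] [0.5616 0.1221 0.031 ] 0.023664768376333037 0.07862982534499151
```

```bash
python3 -m pendant '[[[0.7,-0.2,15],0],[[0.7,-0.2,28],0],[[0.7,-0.2,38],0],[[0.7,-0.2,46],0],[[0.7,-0.2,52],0],[[0.7,-0.2,52],0]]';  python3 to.py .5597 .1257 .046 101.2
```

```text
time: 5.8
tool_pos: [0.5601, 0.1257, 0.0555]
tool_rot: [3.14, 0.005, 1.765]
contact_force: [0.5, -1.7, -3.8]
opening: 0.0077
t 5.8 shift [ 0.1 -0.4  9.5] turn -0.1 | F [ 0.5 -1.7 -3.8] open 7.7 pos [0.5601 0.1257 0.0555] rot [179.9   0.3 101.1]
```

```bash
python3 -m pendant '[[[0,0,4],0],[[0,0,8],0],[[0,0,10],0],[[0,0,12],0],[[0,0,12],0],[[0,0,12],0]]';  python3 to.py .5597 .1257 .046 101.2
```

```text
time: 6.3
tool_pos: [0.5608, 0.1254, 0.0464]
tool_rot: [3.138, 0.005, 1.765]
contact_force: [-5.4, -2.4, 21.9]
opening: 0.0078
t 6.3 shift [ 0.6 -1.   0.3] turn -0.1 | F [-5.4 -2.4 21.9] open 7.8 pos [0.5608 0.1254 0.0464] rot [179.8   0.3 101.1]
```

```bash
python3 -m pendant '[[[0,0,0],0],[[0,0,0],0],[[0,0,0],0],[[0,0,0],0],[[0,0,0],0],[[0,0,-10],0],[[0,0,-50],0],[[0,0,-90],0],[[0,0,-110],0],[[0,0,-110],0]]' 0.5;  python3 to.py .408 -.1525 .16 90
```

```text
time: 7.13
tool_pos: [0.5631, 0.1263, 0.1625]
tool_rot: [3.127, 0.006, 1.765]
contact_force: [1.0, 0.7, -0.3]
opening: 0.0459
t 7.1333 shift [-243.5 -206.1    1.1] turn 11.1 | F [ 1.   0.7 -0.3] open 45.9 pos [0.5631 0.1263 0.1625] rot [179.2   0.4 101.1]
```

```bash
python3 to.py .408 -.1525 .10 101.1; python3 -m pendant '[[[-244,-206,0],0],[[-244,-206,0],0],[[-244,-206,0],0],[[-244,-206,0],0],[[-244,-206,0],0],[[-244,-206,0],0],[[-244,-206,0],0],[[-244,-206,40],0],[[-244,-206,60],0]]' 0.65;  python3 - <<'E'
from h import *
snap("scene","s4",(160,140,400,290),3.3); snap("top","t4",(170,130,440,290),2.9)
E
python3 to.py .408 -.1525 .022 101.2
```

```text
t 7.1333 shift [-243.1 -207.    61.1] turn 0.0 | F [ 1.   0.7 -0.3] open 45.9 pos [0.5631 0.1263 0.1625] rot [179.2   0.4 101.1]
time: 7.88
tool_pos: [0.4076, -0.1564, 0.1006]
tool_rot: [3.126, 0.009, 1.762]
contact_force: [0.0, 1.0, -0.7]
opening: 0.0597
t 7.9833 shift [ 0.1  1.2 76.3] turn -0.2 | F [-0.7  0.6  0.8] open 59.9 pos [ 0.4062 -0.1529  0.0983] rot [1.795e+02 1.000e-01 1.010e+02]
```

View pics/s4.png

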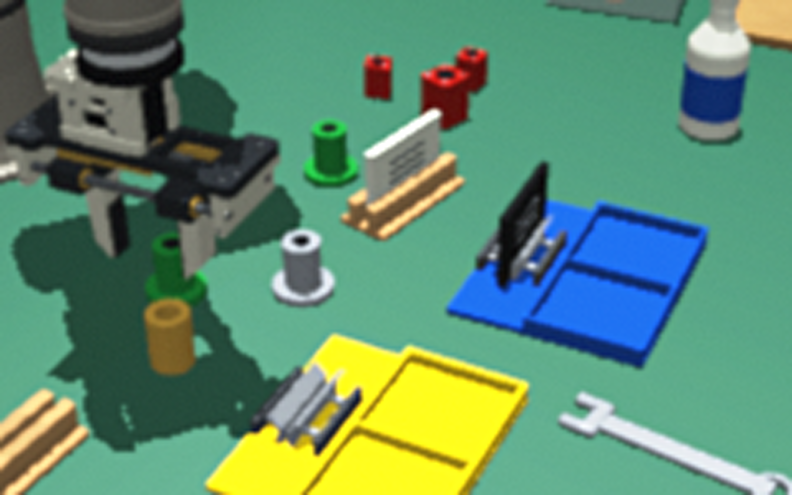

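View pics/t4.png

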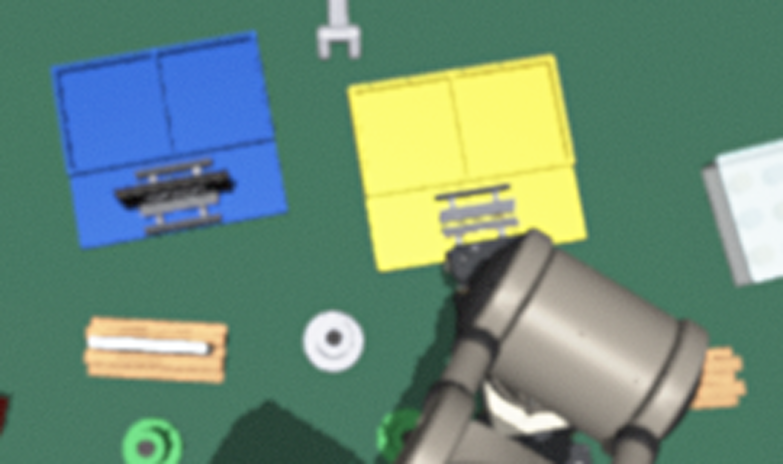

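```bash
python3 - <<'E'
from ov import *
for n,bb in(("scene",(285,180,385,255)),("top",(180,130,280,225))):
    im=np.load("pics/scene_last.npy") if n=="scene" else np.load("pics/top_last.npy")
    p=(.5605,.1258,np.radians(11.2))
    overlay(n,im,[([box(-4,4,-50,50,6,76)],p,(0,255,255)),(carrier,(.6145,.1372,np.radians(11.2)),(0,0,255))],bb,6,"v4"+n)
a=cv2.imread("pics/v4scene.png");b=cv2.resize(cv2.imread("pics/v4top.png"),(474,450));a=cv2.resize(a,(320,240)) if 0 else a
cv2.imwrite("pics/v4.png",cv2.resize(np.hstack([a,b]),None,fx=.74,fy=.74))
E
```

```text
(no output)
```

View pics/v4.png

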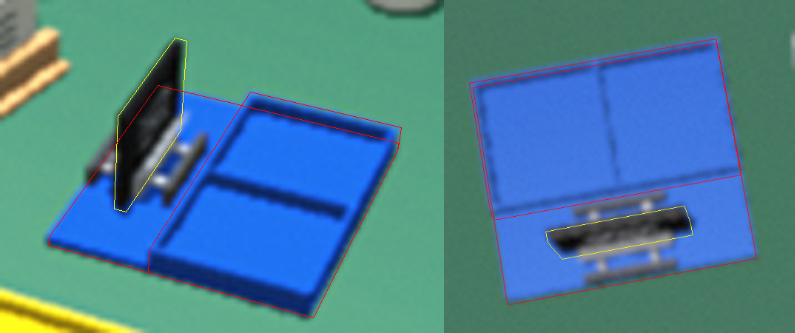

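```bash
python3 -m pendant '[[[0,1,30],0],[[0,1,60],0],[[0,1,76],0],[[0,1,76],0],[[0,1,76],0],[[0,1,76],0],[[0,1,76],0],[[0,1,76],0],[[0,1,76],0],[[0,1,76],0]]' 0 30;  python3 to.py .408 -.1525 .022 101.2
```

```text
time: 8.82
tool_pos: [0.408, -0.1528, 0.0229]
tool_rot: [3.132, 0.002, 1.762]
contact_force: [-0.8, 0.1, -3.2]
opening: 0.0348
t 8.8167 shift [0.3 0.  0.9] turn -0.2 | F [-0.8  0.1 -3.2] open 34.8 pos [ 0.408  -0.1528  0.0229] rot [1.795e+02 1.000e-01 1.010e+02]
```

```bash
python3 -m pendant '[[[0,0,0],0],[[0,0,0],0],[[0,0,0],0]]'; python3 - <<'E'
from h import *
snap("scene","s5",(150,170,270,280),6)
E
```

```text
time: 9.07
tool_pos: [0.4081, -0.1528, 0.023]
tool_rot: [3.132, 0.002, 1.762]
contact_force: [0.3, 0.8, -2.9]
opening: 0.035
```

View pics/s5.png

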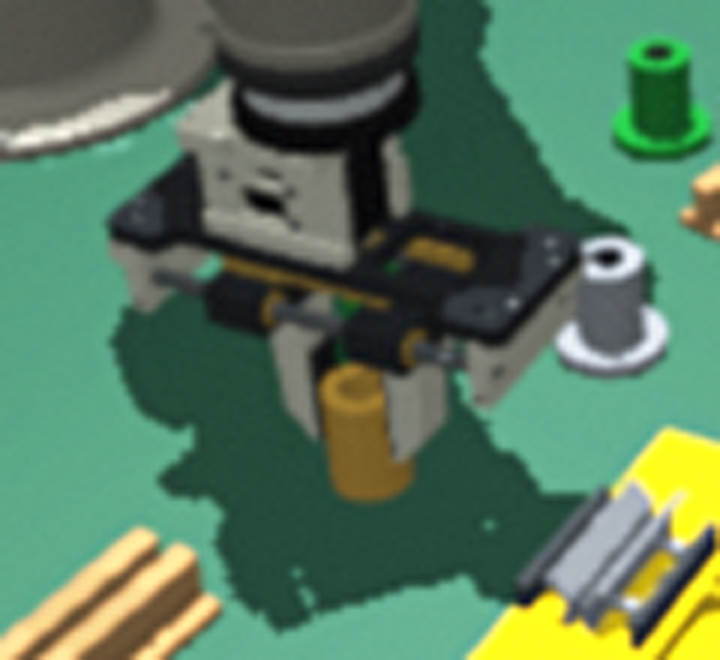

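```bash
python3 - <<'E'
from ov import *
im=np.load("pics/scene_last.npy")
p=(.408,-.1528,np.radians(11))
overlay("scene",im,[([cyl(18,0,50)],p,(0,0,255)),([box(18,37,-9.5,9.5,23,89)],p,(255,0,0)),([box(-37,-18,-9.5,9.5,23,89)],p,(255,0,0))],(150,170,270,280),6,"v5")
E
```

```text
(no output)
```

View pics/v5.png

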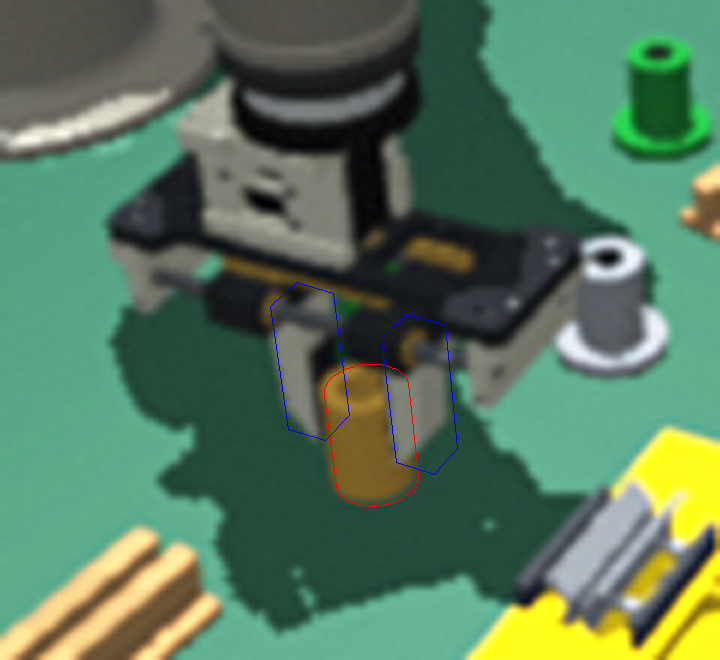

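```bash
python3 to.py .655 .098 .16 101; python3 -m pendant '[[[0,0,-30],0],[[0,0,-70],0],[[50,40,-110],0],[[198,294,-137],0],[[198,294,-137],0],[[198,294,-137],0],[[198,294,-137],0],[[198,294,-137],0],[[198,294,-137],0],[[198,294,-137],0]]'; python3 to.py .655 .098 .06 101
```

```text
t 9.1167 shift [ 199.   291.4 -134.8] turn -0.0 | F [ 0.3  0.4 -3.3] open 34.3 pos [ 0.408  -0.1528  0.0229] rot [1.795e+02 1.000e-01 1.010e+02]
time: 9.95
tool_pos: [0.635, 0.0775, 0.1573]
tool_rot: [3.133, 0.002, 1.763]
contact_force: [1.2, -0.5, -2.6]
opening: 0.0346
t 9.95 shift [16.5 22.8 97.5] turn -0.0 | F [ 1.2 -0.5 -2.6] open 34.6 pos [0.635  0.0775 0.1573] rot [1.795e+02 1.000e-01 1.010e+02]
```

```bash
python3 -m pendant '[[[16.5,22.8,10],0],[[16.5,22.8,50],0],[[16.5,22.8,90],0],[[16.5,22.8,110],0],[[16.5,22.8,122],0],[[16.5,22.8,126],0],[[16.5,22.8,126],0],[[16.5,22.8,126],0]]'; python3 to.py .655 .098 .03 101
```

```text
time: 10.62
tool_pos: [0.6565, 0.0979, 0.0332]
tool_rot: [3.131, 0.002, 1.762]
contact_force: [1.0, 0.2, -3.3]
opening: 0.0341
t 10.6167 shift [ 0.4 -1.5  3.2] turn -0.0 | F [ 1.   0.2 -3.3] open 34.1 pos [0.6565 0.0979 0.0332] rot [1.794e+02 1.000e-01 1.010e+02]
```

```bash
python3 -m pendant '[[[0,0,2],0],[[0,0,4],0],[[0,0,4.5],0],[[0,0,4.5],0]]'; python3 to.py .655 .098 .03 101
```

```text
time: 10.95
tool_pos: [0.6567, 0.0978, 0.0293]
tool_rot: [3.13, 0.002, 1.762]
contact_force: [0.1, -0.4, -3.6]
opening: 0.0343
t 10.95 shift [ 0.5 -1.7 -0.7] turn -0.0 | F [ 0.1 -0.4 -3.6] open 34.3 pos [0.6567 0.0978 0.0293] rot [1.793e+02 1.000e-01 1.010e+02]
```

```bash
python3 -m pendant '[[[0,0,1],0],[[0,0,1.7],0],[[0,0,2],0]]'; python3 to.py .655 .098 .03 101
```

```text
time: 11.2
tool_pos: [0.6569, 0.0978, 0.0276]
tool_rot: [3.129, 0.002, 1.762]
contact_force: [-0.8, 0.0, 1.1]
opening: 0.0347
t 11.2 shift [ 0.5 -1.8 -2.4] turn -0.0 | F [-0.8  0.   1.1] open 34.7 pos [0.6569 0.0978 0.0276] rot [1.793e+02 1.000e-01 1.010e+02]
```

Touched down. Release and go to the white cover.

```bash
python3 -m pendant '[[[0,0,0],0],[[0,0,0],0],[[0,0,0],0],[[0,0,0],0],[[0,0,-20],0],[[0,0,-60],0],[[0,0,-100],0],[[0,0,-130],0],[[0,0,-130],0]]' 0.65; python3 to.py .4225 .143 .16 87.8
```

```text
time: 11.95
tool_pos: [0.6589, 0.098, 0.166]
tool_rot: [3.116, 0.005, 1.762]
contact_force: [0.2, 0.9, -0.1]
opening: 0.06
t 11.95 shift [ 8.920e+01 -2.236e+02 -2.000e-01] turn 13.2 | F [ 0.2  0.9 -0.1] open 60.0 pos [0.6589 0.098  0.166 ] rot [178.5   0.3 101. ]
```

```bash
python3 -m pendant '[[[89,-223.5,0],13.2],[[89,-223.5,0],13.2],[[89,-223.5,0],13.2],[[89,-223.5,0],13.2],[[89,-223.5,0],13.2],[[89,-223.5,0],13.2],[[89,-223.5,0],13.2],[[89,-223.5,0],13.2],[[89,-223.5,0],13.2]]' 0.65;  python3 - <<'E'
from h import *
snap("scene","s6",(250,140,400,270),5)
E
python3 to.py .4225 .143 .046 87.8
```

```text
time: 12.7
tool_pos: [0.4238, 0.143, 0.1604]
tool_rot: [3.113, -0.002, 1.532]
contact_force: [0.3, -0.0, 0.5]
opening: 0.0597
t 12.75 shift [-1.00e-01 -4.80e+00  1.14e+02] turn -0.0 | F [-0.2  0.1 -0. ] open 60.0 pos [0.4241 0.1428 0.1601] rot [ 1.784e+02 -1.000e-01  8.780e+01]
```

View pics/s6.png

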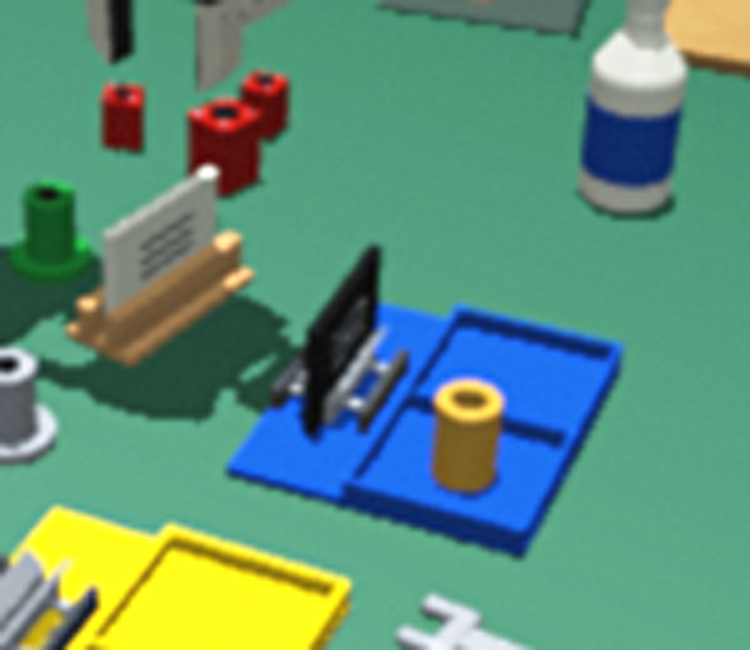

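```bash
python3 -m pendant '[[[0,-4.8,40],0]]'; python3 -m pendant '[[[0,0,40],0]]'; python3 to.py .4225 .143 .046 87.8;
```

```text
time: 12.83
tool_pos: [0.4271, 0.1437, 0.1249]
tool_rot: [3.099, -0.005, 1.531]
contact_force: [2.1, -0.3, -0.8]
opening: 0.0601
time: 12.92
tool_pos: [0.4306, 0.1437, 0.0849]
tool_rot: [3.095, -0.005, 1.53]
contact_force: [-0.3, -0.5, -1.3]
opening: 0.06
t 12.9167 shift [-1.3 -9.9 38.4] turn -0.1 | F [-0.3 -0.5 -1.3] open 60.0 pos [0.4306 0.1437 0.0849] rot [177.3  -0.3  87.7]
```

```bash
python3 -m pendant '[[[0,0,-20],0]]'; python3 -m pendant '[[[0,0,-40],0]]';python3 -m pendant '[[[0,0,-40],0]]'; python3 -m pendant '[[[0,0,-10],0],[[0,0,-10],0],[[0,0,-10],0],[[0,0,-10],0]]'; python3 to.py .4225 .143 .046 87.8;
```

```text
time: 13.0
tool_pos: [0.4256, 0.1422, 0.093]
tool_rot: [3.116, -0.001, 1.529]
contact_force: [-3.3, -0.9, -1.6]
opening: 0.0594
time: 13.08
tool_pos: [0.4228, 0.1413, 0.1273]
tool_rot: [3.129, 0.002, 1.528]
contact_force: [0.4, -0.1, -0.2]
opening: 0.0596
time: 13.17
tool_pos: [0.4218, 0.1407, 0.1651]
tool_rot: [3.138, 0.003, 1.527]
contact_force: [1.3, -0.2, 0.9]
opening: 0.0598
time: 13.5
tool_pos: [0.4216, 0.1404, 0.1739]
tool_rot: [3.14, 0.004, 1.526]
contact_force: [0.3, -0.4, 0.4]
opening: 0.0596
t 13.5 shift [  3.1   0.6 127.8] turn -0.3 | F [ 0.3 -0.4  0.4] open 59.6 pos [0.4216 0.1404 0.1739] rot [179.9   0.2  87.5]
```

```bash
python3 -m pendant '[[[3,0.6,30],-0.3],[[3,0.6,65],-0.3],[[3,0.6,95],-0.3],[[3,0.6,117],-0.3],[[3,0.6,127],-0.3],[[3,0.6,128],-0.3],[[3,0.6,128],-0.3],[[3,0.6,128],-0.3]]'; python3 to.py .4225 .143 .046 87.8; python3 - <<'E'
from h import *
snap("scene","s7",(220,120,330,220),6)
E
```

```text
time: 14.17
tool_pos: [0.4227, 0.1429, 0.0459]
tool_rot: [3.14, 0.004, 1.531]
contact_force: [0.5, -0.9, -0.2]
opening: 0.0597
t 14.1667 shift [ 0.1 -0.2 -0.1] turn -0.1 | F [ 0.5 -0.9 -0.2] open 59.7 pos [0.4227 0.1429 0.0459] rot [179.9   0.2  87.7]
```

View pics/s7.png

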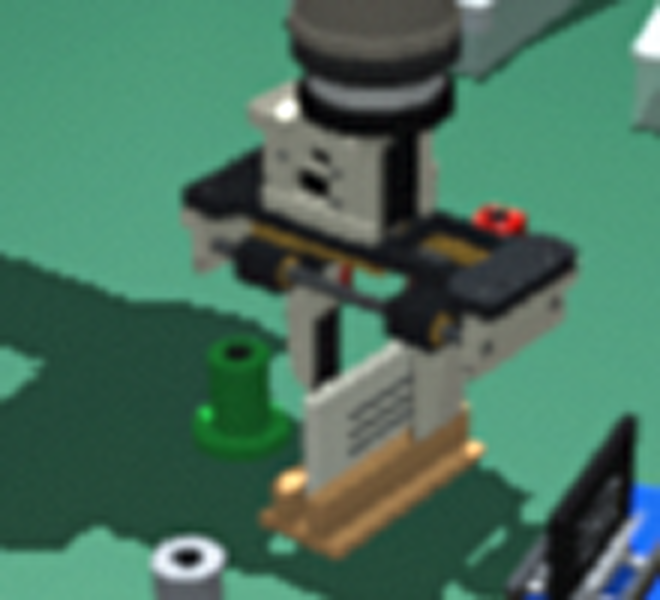

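```bash
python3 -m pendant '[[[0,0,0],0],[[0,0,0],0],[[0,0,0],0],[[0,0,0],0],[[0,0,0],0],[[0,0,0],0],[[0,0,0],0],[[0,0,0],0],[[0,0,0],0],[[0,0,0],0]]' 0 40;python3 -m pendant '[[[0,0,0],0],[[0,0,-20],0],[[0,0,-50],0],[[0,0,-85],0],[[0,0,-110],0],[[0,0,-120],0],[[0,0,-120],0],[[0,0,-120],0],[[0,0,-120],0]]'; python3 - <<'E'
from h import *
snap("scene","s8",(220,100,330,200),6)
E
python3 to.py .5403 -.1443 .16 99.7
```

```text
time: 15.05
tool_pos: [0.4229, 0.1429, 0.0463]
tool_rot: [3.139, 0.004, 1.531]
contact_force: [-0.0, -0.1, 0.1]
opening: 0.0079
time: 15.8
tool_pos: [0.4218, 0.1432, 0.1651]
tool_rot: [3.141, 0.004, 1.531]
contact_force: [0.5, -0.7, -2.0]
opening: 0.008
t 15.85 shift [-282.6  129.8    6.1] turn -12.0 | F [ 0.3 -0.8 -1.6] open 7.4 pos [0.4217 0.1432 0.1649] rot [-180.     0.2   87.7]
```

View pics/s8.png

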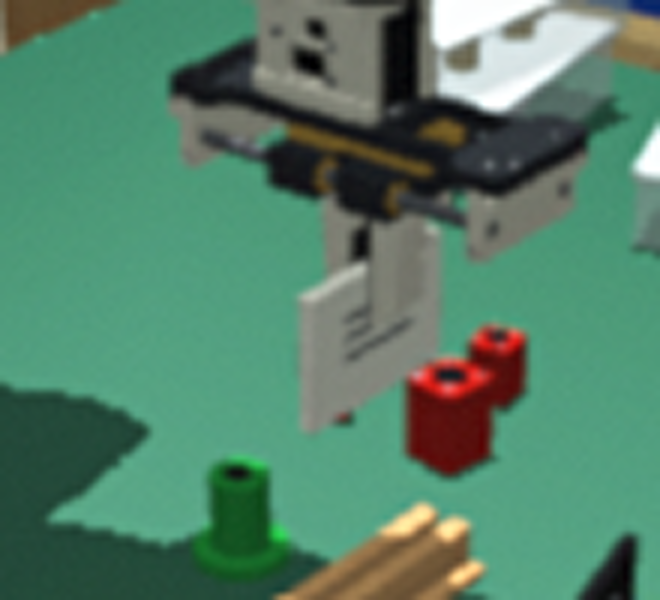

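```bash
python3 - <<'E'
from ov import *
im=np.load("pics/scene_last.npy")
z=164.9; outs=[]
for k,dy in enumerate((0,5)):
    a=np.radians(-2.3); p=(.4217-dy*1e-3*np.sin(a),.1432+dy*1e-3*np.cos(a),a)
    t=(.4217,.1432,a)
    overlay("scene",im,[([box(-4,4,-50,50,z-40,z+30)],p,(0,0,255)),([box(4,23,-9.5,9.5,z,z+60)],t,(255,0,0))],(250,110,310,190),7,f"v8{k}")
    outs.append(cv2.imread(f"pics/v8{k}.png"))
cv2.imwrite("pics/v8.png",cv2.resize(np.hstack(outs),None,fx=.9,fy=.9))
u=[p2w("scene",220+305/6-.5,100+430/6-.5,.125),p2w("scene",220+303/6-.5,100+297/6-.5,.195)]; print(u)
E
```

```text
[array([0.41495362, 0.0944107 , 0.125     ]), array([0.41587843, 0.09388416, 0.195     ])]
```

View pics/v8.png

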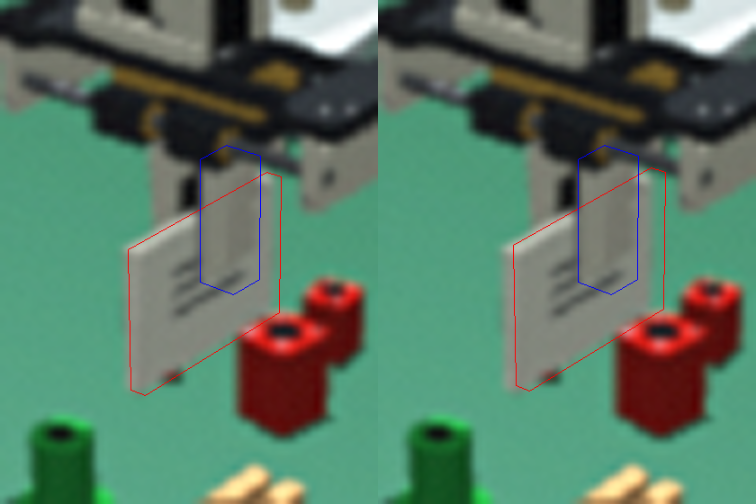

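```bash
python3 -m pendant '[[[-283,130,6],-12],[[-283,130,6],-12],[[-283,130,6],-12],[[-283,130,6],-12],[[-283,130,6],-12],[[-283,130,6],-12],[[-283,130,6],-12],[[-283,130,6],-12],[[-283,130,6],-12],[[-283,130,6],-12]]'; python3 to.py .540 -.1443 .105 99.7
```

```text
time: 16.68
tool_pos: [0.5398, -0.1457, 0.158]
tool_rot: [-3.138, 0.002, 1.738]
contact_force: [-0.3, 1.2, -0.9]
opening: 0.0079
t 16.6833 shift [ 1.5  0.6 53. ] turn -0.1 | F [-0.3  1.2 -0.9] open 7.9 pos [ 0.5398 -0.1457  0.158 ] rot [-1.798e+02  1.000e-01  9.960e+01]
```

```bash
python3 -m pendant '[[[1.3,0.4,20],0],[[1.3,0.4,42],0],[[1.3,0.4,53],0],[[1.3,0.4,53],0],[[1.3,0.4,53],0]]'; python3 - <<'E'
from h import *
snap("scene","s9",(200,180,330,290),6)
E
python3 to.py .540 -.1443 .046 99.7
```

```text
time: 17.1
tool_pos: [0.539, -0.1431, 0.1043]
tool_rot: [-3.135, 0.0, 1.739]
contact_force: [1.2, 0.8, -0.9]
opening: 0.0075
t 17.15 shift [-0.7  0.4 59.3] turn -0.0 | F [ 0.1 -0.  -1.3] open 7.6 pos [ 0.5398 -0.1435  0.1053] rot [-1.798e+02  1.000e-01  9.970e+01]
```

View pics/s9.png

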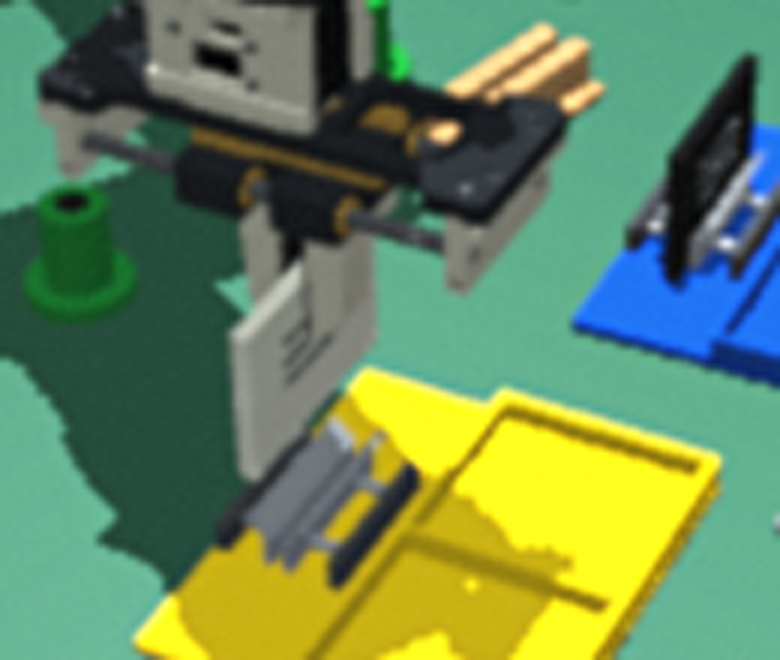

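```bash
python3 -m pendant '[[[-0.7,0.4,15],0],[[-0.7,0.4,28],0],[[-0.7,0.4,38],0],[[-0.7,0.4,45],0],[[-0.7,0.4,50],0],[[-0.7,0.4,50],0]]';  python3 to.py .540 -.1443 .046 99.7;python3 -m pendant '[[[0,0,4],0],[[0,0,8],0],[[0,0,11],0],[[0,0,12.5],0],[[0,0,12.5],0],[[0,0,12.5],0]]';  python3 to.py .540 -.1443 .046 99.7
```

```text
time: 17.65
tool_pos: [0.5407, -0.1445, 0.0556]
tool_rot: [-3.139, 0.003, 1.74]
contact_force: [1.1, -0.7, -3.1]
opening: 0.0077
t 17.65 shift [ 0.3 -0.6  9.6] turn -0.0 | F [ 1.1 -0.7 -3.1] open 7.7 pos [ 0.5407 -0.1445  0.0556] rot [-179.8    0.2   99.7]
time: 18.15
tool_pos: [0.5412, -0.1446, 0.0461]
tool_rot: [-3.141, 0.004, 1.74]
contact_force: [-6.6, 3.0, 25.9]
opening: 0.008
t 18.15 shift [ 0.5 -1.2  0.1] turn -0.0 | F [-6.6  3.  25.9] open 8.0 pos [ 0.5412 -0.1446  0.0461] rot [-179.9    0.2   99.7]
```

Bottomed at z 0.046 with 26 N. Release, rise with settling.

```bash
python3 -m pendant '[[[0,0,0],0],[[0,0,0],0],[[0,0,0],0],[[0,0,0],0],[[0,0,-10],0],[[0,0,-40],0],[[0,0,-75],0],[[0,0,-95],0],[[0,0,-100],0],[[0,0,-100],0]]' 0.6;  python3 to.py .431 -.0155 .12 99.7
```

```text
time: 18.98
tool_pos: [0.5421, -0.1445, 0.148]
tool_rot: [3.139, 0.006, 1.74]
contact_force: [-0.3, 0.9, -0.9]
opening: 0.055
t 18.9833 shift [146.  -87.9  27. ] turn -0.0 | F [-0.3  0.9 -0.9] open 55.0 pos [ 0.5421 -0.1445  0.148 ] rot [179.9   0.3  99.7]
```

```bash
python3 -m pendant '[[[146,-88,-5],0],[[146,-88,-5],0],[[146,-88,10],0],[[146,-88,27],0],[[146,-88,27],0],[[146,-88,27],0],[[146,-88,27],0]]';  python3 - <<'E'
from h import *
snap("scene","s10",(190,160,400,310),3.8)
E
python3 to.py .431 -.0155 .022 99.7
```

```text
time: 19.57
tool_pos: [0.431, -0.0156, 0.1195]
tool_rot: [3.14, 0.006, 1.741]
contact_force: [0.9, -0.1, -0.1]
opening: 0.0555
t 19.6167 shift [ 1.5 -1.1 97.9] turn -0.0 | F [-1.1  0.1  0.9] open 55.1 pos [ 0.432  -0.0162  0.1199] rot [179.9   0.4  99.7]
```

View pics/s10.png

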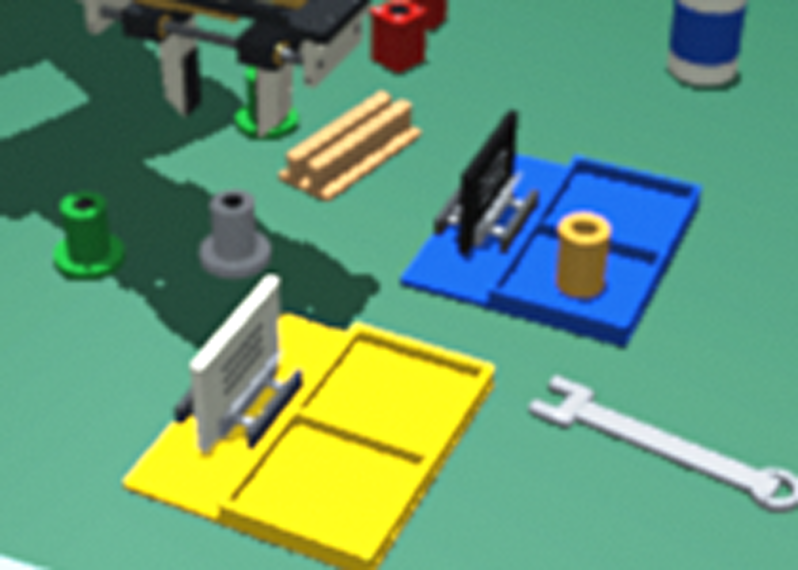

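Both covers look seated, sleeve upright. Descend on the bare steel hub (scene px ≈ (251,220)).

```bash
python3 -m pendant '[[[1.5,-1,30],0],[[1.5,-1,62],0],[[1.5,-1,87],0],[[1.5,-1,97],0],[[1.5,-1,98],0],[[1.5,-1,98],0]]'; python3 -m pendant '[[[0,0,0],0],[[0,0,0],0],[[0,0,0],0],[[0,0,0],0],[[0,0,0],0],[[0,0,0],0],[[0,0,0],0]]' 0 35;   python3 - <<'E'
from h import *
snap("scene","s11",(190,150,320,260),5)
E
python3 to.py .431 -.0155 .022 99.7
```

```text
time: 20.12
tool_pos: [0.432, -0.0164, 0.0215]
tool_rot: [3.139, 0.006, 1.739]
contact_force: [0.4, -0.3, -0.5]
opening: 0.0552
time: 20.7
tool_pos: [0.4321, -0.0166, 0.0222]
tool_rot: [3.139, 0.007, 1.739]
contact_force: [-2.4, -1.3, 6.2]
opening: 0.031
t 20.75 shift [ 1.3 -0.9  0.2] turn -0.1 | F [-2.  -1.5  7. ] open 31.3 pos [ 0.4321 -0.0166  0.0222] rot [179.8   0.4  99.6]
```

View pics/s11.png

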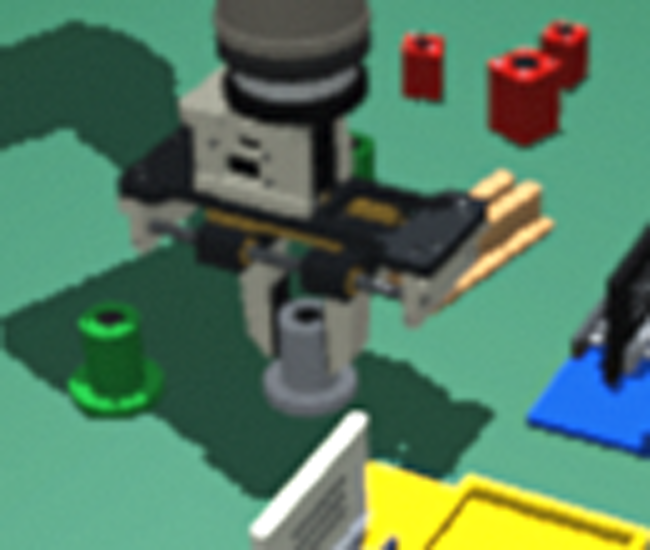

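```bash
python3 to.py .635 -.176 .16 99.7; python3 -m pendant '[[[0,0,-20],0],[[0,0,-60],0],[[0,0,-100],0],[[0,0,-140],0],[[-190,227,-138],0],[[-190,227,-138],0],[[-190,227,-138],0],[[-190,227,-138],0],[[-190,227,-138],0],[[-190,227,-138],0]]';python3 to.py .635 -.176 .06 99.7;
```

```text
t 20.75 shift [-192.1  173.7 -136. ] turn -0.1 | F [-2.  -1.5  7. ] open 31.3 pos [ 0.4321 -0.0166  0.0222] rot [179.8   0.4  99.6]
time: 21.58
tool_pos: [0.6484, -0.1425, 0.1614]
tool_rot: [3.14, 0.006, 1.739]
contact_force: [1.0, 0.3, -3.0]
opening: 0.0316
t 21.5833 shift [-30.1 -18.9 101.5] turn -0.1 | F [ 1.   0.3 -3. ] open 31.6 pos [ 0.6484 -0.1425  0.1614] rot [179.9   0.4  99.6]
```

```bash
python3 -m pendant '[[[-30,-19,0],0],[[-30,-19,0],0],[[-30,-19,30],0],[[-30,-19,65],0],[[-30,-19,95],0],[[-30,-19,115],0],[[-30,-19,124],0],[[-30,-19,128],0],[[-30,-19,129],0],[[-30,-19,129],0]]';python3 to.py .635 -.176 .0285 99.7;
```

```text
time: 22.42
tool_pos: [0.6357, -0.1762, 0.0337]
tool_rot: [3.138, 0.007, 1.739]
contact_force: [1.3, -0.4, -3.8]
opening: 0.031
t 22.4167 shift [ 0.4 -0.7  5.2] turn -0.1 | F [ 1.3 -0.4 -3.8] open 31.0 pos [ 0.6357 -0.1762  0.0337] rot [179.8   0.4  99.6]
```

```bash
python3 -m pendant '[[[0,0,3],0],[[0,0,4.5],0],[[0,0,6],0],[[0,0,7],0]]';python3 to.py .635 -.176 .0285 99.7;
```

```text
time: 22.75
tool_pos: [0.6364, -0.1765, 0.0282]
tool_rot: [3.137, 0.008, 1.739]
contact_force: [-1.6, 2.3, 9.5]
opening: 0.0313
t 22.75 shift [ 0.7 -1.3 -0.3] turn -0.1 | F [-1.6  2.3  9.5] open 31.3 pos [ 0.6364 -0.1765  0.0282] rot [179.7   0.5  99.6]
```

```bash
python3 -m pendant '[[[0,0,-1],0],[[0,0,-1],0],[[0,0,-1],0],[[0,0,-1],0],[[0,0,-15],0],[[0,0,-55],0],[[0,0,-95],0],[[0,0,-120],0],[[0,0,-125],0],[[0,0,-125],0]]' 0.62;python3 - <<'E'
from h import *
import meas
from ov import *
snap("scene","s12"); snap("top","t12")
ims={n:np.load(f"pics/{n}_last.npy") for n in("top","scene")}
red=lambda h,s,v:((h<8)|(h>172))&(s>110)
B=[box(-18,18,-18,18,0,50)]
bbs={"top":(140,252,184,292),"scene":(278,152,316,188)}
p=np.array([.363,.297,-.15])
for n in("top","scene"):
    m=mask(n,bbs[n],red,3,ims=ims)
    r,c=fit(B,{n:(m,bbs[n])},p); print(n,(r[:2]*1e3).round(1),np.degrees(r[2]).round(1),c.round(1),m.sum())
    overlay(n,ims[n],[(B,r,(255,255,255))],bbs[n],9,"v12"+n)
a=cv2.imread("pics/v12top.png");b=cv2.imread("pics/v12scene.png");h=300
cv2.imwrite("pics/v12.png",np.hstack([cv2.resize(x,(x.shape[1]*h//x.shape[0],h)) for x in(a,b)]))
for uv in((133,279),(159,307)): print(p2w("top",*uv,.04))
E
python3 to.py .363 .298 .16 82
```

```text
time: 23.58
tool_pos: [0.6367, -0.176, 0.1558]
tool_rot: [3.132, 0.011, 1.739]
contact_force: [-0.8, 0.1, -0.5]
opening: 0.0568
top [365.1 298.5] -5.9 101.7 187.0
scene [363.3 318.5] 28.2 100.2 230.0
[0.34748002 0.36323927 0.04      ]
[0.27969013 0.29466257 0.04      ]
t 23.6833 shift [ 512.1 -188.7  -12.3] turn 17.6 | F [-0.5  0.1 -0.7] open 56.9 pos [ 0.6349 -0.1753  0.1519] rot [179.8   0.4  99.6]
```

View pics/v12.png

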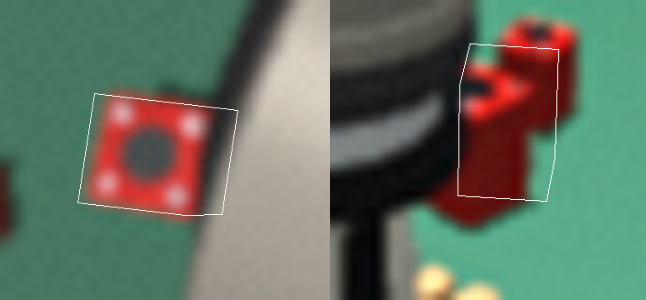

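View pics/t12.png

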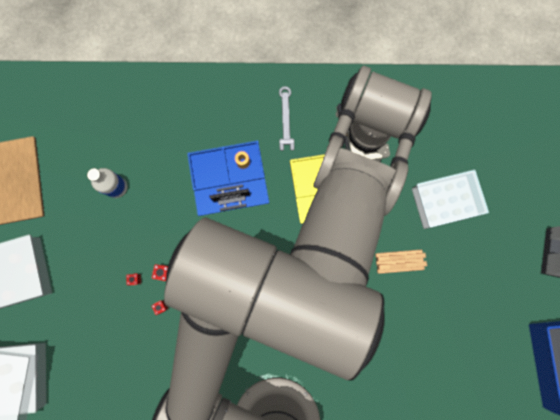

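View pics/s12.png

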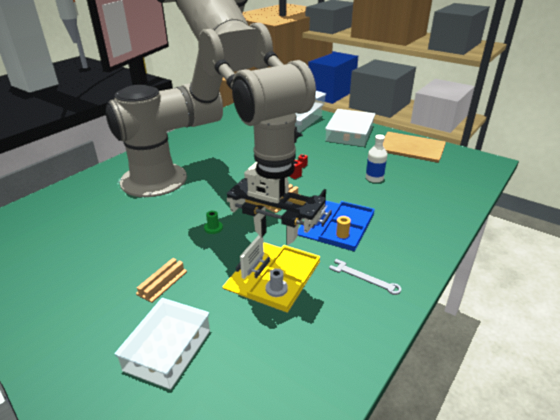

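```bash
python3 - <<'E'
from h import *
q=[p2w("top",140+u/7.5-.5,252+v/7.5-.5,.05) for u,v in((122,113),(191,125),(176,196),(107,183))]
q=np.array(q); print(q.round(4),q.mean(0)); e=q[1]-q[0]; f=q[0]-q[3]; print(np.degrees(np.arctan2(e[1],e[0])),np.degrees(np.arctan2(f[1],f[0])))
im=cv2.imread("pics/scene0.png")[150:190,260:320]; cv2.imwrite("pics/blk.png",cv2.resize(im,None,fx=12,fy=12,interpolation=cv2.INTER_CUBIC))
E
```

```text
[[0.3787 0.3051 0.05  ]
 [0.3749 0.282  0.05  ]
 [0.3516 0.2859 0.05  ]
 [0.3556 0.3089 0.05  ]] [0.36521529 0.29548514 0.05      ]
-99.12277875979407 -9.280934303338018
```

View pics/blk.png

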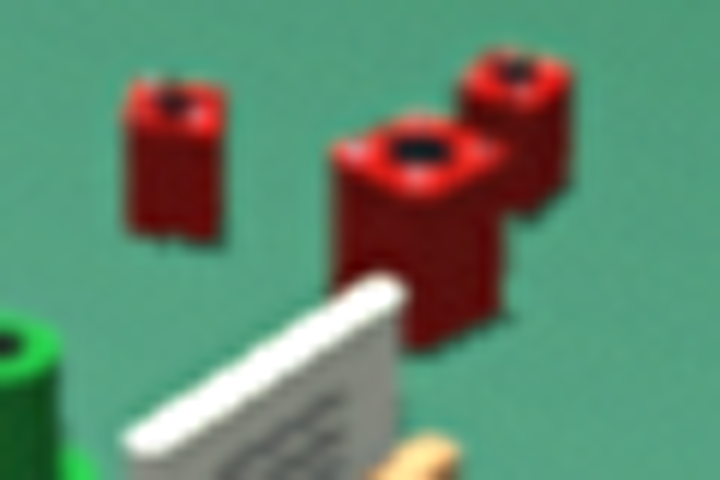

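```bash
python3 -c "
from h import *
print(p2w('scene',260+418/12-.5,150+150/12-.5,.05))"; python3 to.py .363 .2965 .14 80.8; python3 -m pendant '[[[511,-189,-10],18.8],[[511,-189,-10],18.8],[[511,-189,-10],18.8],[[511,-189,-10],18.8],[[511,-189,-10],18.8],[[511,-189,-10],18.8],[[511,-189,-10],18.8],[[511,-189,-10],18.8],[[511,-189,-10],18.8],[[511,-189,-10],18.8]]'; python3 to.py .363 .2965 .14 80.8
```

```text
[0.36007898 0.29532066 0.05      ]
t 23.6833 shift [ 510.8 -189.     7.7] turn 18.8 | F [-0.5  0.1 -0.7] open 56.9 pos [ 0.6349 -0.1753  0.1519] rot [179.8   0.4  99.6]
time: 24.52
tool_pos: [0.4248, 0.1864, 0.1548]
tool_rot: [3.14, 0.007, 1.411]
contact_force: [0.5, 0.4, 0.0]
opening: 0.0571
t 24.5167 shift [ 99.  -78.6  13.9] turn 0.0 | F [0.5 0.4 0. ] open 57.1 pos [0.4248 0.1864 0.1548] rot [179.9   0.4  80.8]
```

```bash
python3 -m pendant '[[[98,-79,0],0],[[98,-79,0],0],[[98,-79,0],0],[[98,-79,10],0],[[98,-79,40],0],[[98,-79,65],0],[[98,-79,75],0],[[98,-79,75],0],[[98,-79,75],0]]'; python3 -c "
from h import *
snap('scene','s13',(230,100,350,200),6)"; python3 to.py .3627 .2955 .022 80.8
```

```text
time: 25.27
tool_pos: [0.3614, 0.2945, 0.0775]
tool_rot: [-3.14, 0.01, 1.411]
contact_force: [0.8, 0.7, -0.1]
opening: 0.057
t 25.3167 shift [ 1.2  0.4 56.4] turn 0.0 | F [ 0.3 -0.6  0.9] open 56.9 pos [0.3622 0.2949 0.0784] rot [180.    0.5  80.8]
```

View pics/s13.png

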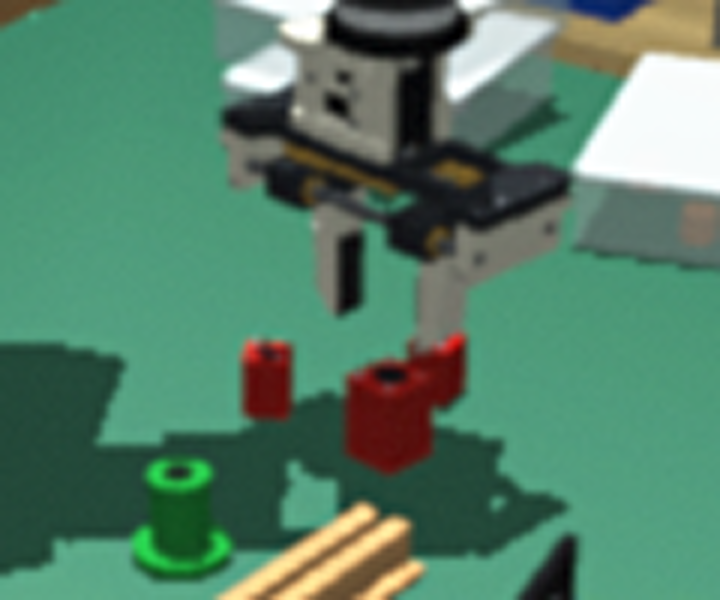

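Fingers straddle the large block; descend and grip.

```bash
python3 -m pendant '[[[1,0.4,25],0],[[1,0.4,45],0],[[1,0.4,55],0],[[1,0.4,56],0],[[1,0.4,56],0]]'; python3 -m pendant '[[[0,0,0],0],[[0,0,0],0],[[0,0,0],0],[[0,0,0],0],[[0,0,0],0],[[0,0,0],0],[[0,0,0],0]]' 0 30; python3 -c "
from h import *
snap('scene','s14',(230,100,350,200),6)"; python3 to.py .3627 .2955 .022 80.8
```

```text
time: 25.73
tool_pos: [0.363, 0.2954, 0.0227]
tool_rot: [3.141, 0.008, 1.41]
contact_force: [0.3, 0.4, 0.4]
opening: 0.0569
time: 26.32
tool_pos: [0.3635, 0.2957, 0.0235]
tool_rot: [3.14, 0.007, 1.41]
contact_force: [0.2, -0.4, 6.0]
opening: 0.036
t 26.3667 shift [-0.3 -0.8  1.5] turn -0.0 | F [-0.3 -0.4  6.9] open 35.5 pos [0.3635 0.2957 0.0235] rot [179.9   0.4  80.8]
```

View pics/s14.png

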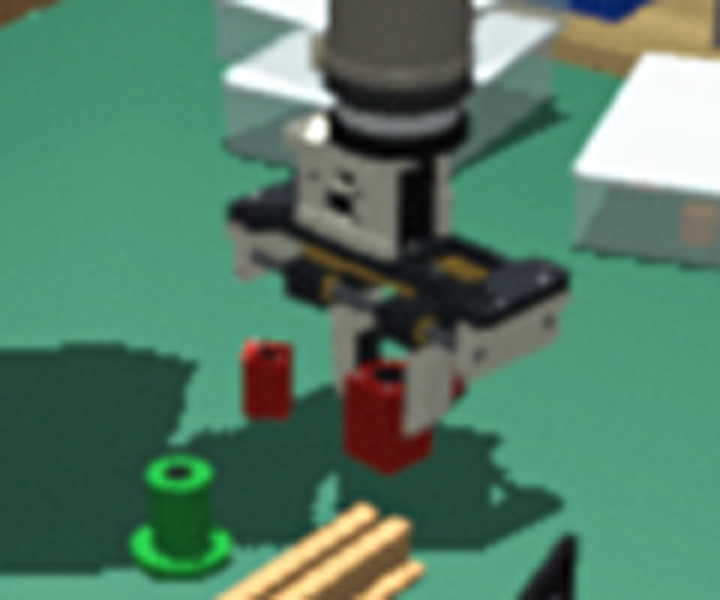

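```bash
python3 to.py .619 -.083 .17 99.7; python3 -m pendant '[[[0,0,-20],0],[[0,0,-60],0],[[0,0,-100],0],[[-50,20,-140],-6],[[-333,313,-147],-18.9],[[-333,313,-147],-18.9],[[-333,313,-147],-18.9],[[-333,313,-147],-18.9],[[-333,313,-147],-18.9],[[-333,313,-147],-18.9]]'; python3 to.py .619 -.083 .17 99.7
```

```text
t 26.3667 shift [-334.   313.  -143.6] turn -18.9 | F [-0.3 -0.4  6.9] open 35.5 pos [0.3635 0.2957 0.0235] rot [179.9   0.4  80.8]
time: 27.2
tool_pos: [0.5106, 0.0683, 0.1625]
tool_rot: [-3.14, 0.007, 1.74]
contact_force: [1.0, 0.6, -1.3]
opening: 0.036
t 27.2 shift [-167.5   81.4   -6.4] turn -0.0 | F [ 1.   0.6 -1.3] open 36.0 pos [0.5106 0.0683 0.1625] rot [-179.9    0.4   99.7]
```

```bash
python3 -m pendant '[[[-167,81,-4],0],[[-167,81,-4],0],[[-167,81,-4],0],[[-167,81,-4],0],[[-167,81,10],0],[[-167,81,45],0],[[-167,81,70],0],[[-167,81,75],0],[[-167,81,75],0]]'; python3 to.py .619 -.083 .0295 99.7; python3 -c "
from h import *
snap('scene','s15',(210,170,370,310),5)"
```

```text
time: 27.95
tool_pos: [0.6169, -0.0828, 0.0863]
tool_rot: [-3.135, 0.005, 1.74]
contact_force: [1.0, -0.5, -0.5]
opening: 0.0359
t 27.95 shift [-0.3  2.4 56.8] turn -0.0 | F [ 1.  -0.5 -0.5] open 35.9 pos [ 0.6169 -0.0828  0.0863] rot [-179.6    0.3   99.7]
```

View pics/s15.png

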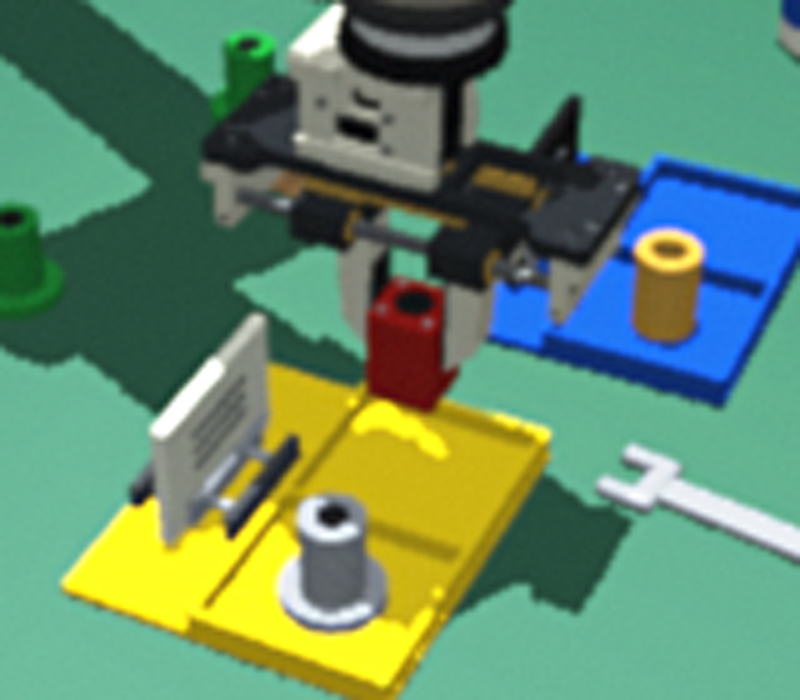

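```bash
python3 -m pendant '[[[0,1.5,20],0],[[0,1.5,40],0],[[0,1.5,48],0],[[0,1.5,52],0],[[0,1.5,54],0],[[0,1.5,54],0]]'; python3 to.py .619 -.083 .0295 99.7; python3 -m pendant '[[[0,0,1.5],0],[[0,0,2.5],0],[[0,0,3.3],0],[[0,0,3.3],0]]'; python3 to.py .619 -.083 .0295 99.7;
```

```text
time: 28.5
tool_pos: [0.6204, -0.0831, 0.0357]
tool_rot: [-3.141, 0.007, 1.741]
contact_force: [0.1, 0.2, -1.2]
opening: 0.0358
t 28.5 shift [ 0.3 -1.4  6.2] turn 0.0 | F [ 0.1  0.2 -1.2] open 35.8 pos [ 0.6204 -0.0831  0.0357] rot [-180.     0.4   99.7]
time: 28.83
tool_pos: [0.6205, -0.0831, 0.0326]
tool_rot: [-3.141, 0.008, 1.741]
contact_force: [0.2, 0.0, -2.1]
opening: 0.0354
t 28.8333 shift [ 0.4 -1.5  3.1] turn 0.0 | F [ 0.2  0.  -2.1] open 35.4 pos [ 0.6205 -0.0831  0.0326] rot [-180.     0.4   99.7]
```

```bash
python3 -m pendant '[[[0,0,1.5],0],[[0,0,3],0],[[0,0,4],0],[[0,0,4],0]]'; python3 to.py .619 -.083 .0295 99.7;
```

```text
time: 29.17
tool_pos: [0.6207, -0.0832, 0.0295]
tool_rot: [-3.142, 0.008, 1.741]
contact_force: [-1.5, 0.8, 5.2]
opening: 0.0359
t 29.1667 shift [ 0.5 -1.6 -0. ] turn 0.0 | F [-1.5  0.8  5.2] open 35.9 pos [ 0.6207 -0.0832  0.0295] rot [-180.     0.4   99.7]
```

Down on the floor. Release, retreat to the side and look from both cameras.

```bash
python3 -m pendant '[[[0,0,-0.5],0],[[0,0,-0.5],0],[[0,0,-0.5],0],[[0,0,-0.5],0],[[0,0,-20],0],[[0,0,-60],0],[[0,0,-100],0],[[0,0,-140],0],[[0,0,-170],0],[[0,0,-170],0]]' 0.6; python3 to.py .36 -.34 .25 99.7
```

```text
time: 30.0
tool_pos: [0.6236, -0.0826, 0.2073]
tool_rot: [3.13, 0.013, 1.741]
contact_force: [-0.2, -0.0, 0.7]
opening: 0.0551
t 30.0 shift [-209.7 -302.8  -43.5] turn 0.0 | F [-0.2 -0.   0.7] open 55.1 pos [ 0.6236 -0.0826  0.2073] rot [179.3   0.8  99.7]
```

```bash
python3 -m pendant '[[[-210,-300,-40],0],[[-210,-300,-40],0],[[-210,-300,-40],0],[[-210,-300,-40],0],[[-210,-300,-40],0],[[-210,-300,-40],0],[[-210,-300,-40],0],[[-210,-300,-40],0],[[-210,-300,-40],0],[[-210,-300,-40],0]]'; python3 - <<'E'
from h import *
a=snap("scene","s16",(200,140,400,290),4); b=snap("top","t16",(150,100,410,290),3)
E
```

```text
time: 30.83
tool_pos: [0.3592, -0.3439, 0.2469]
tool_rot: [3.131, 0.016, 1.735]
contact_force: [0.8, 0.0, 0.5]
opening: 0.0551
```

View pics/s16.png

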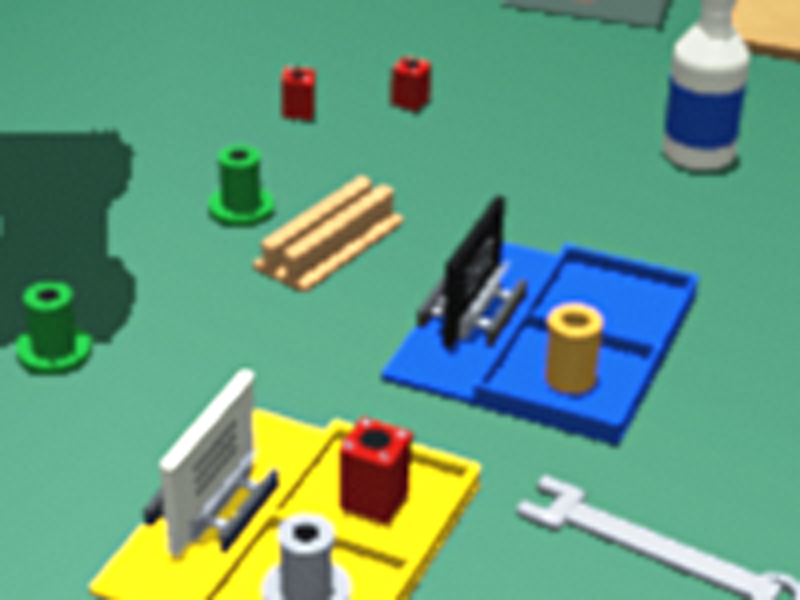

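View pics/t16.png

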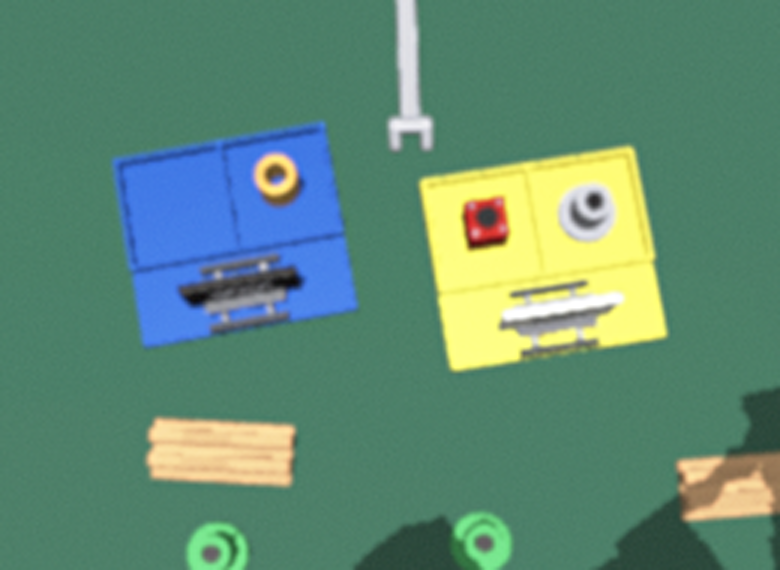

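```bash
python3 - <<'E'
from ov import *
pl=[box(-4,4,-50,50,6,76)]
wh=lambda h,s,v:(s<60)&(v>70)
outs=[]
for nm,p,bbs in(("white",(.5407,-.1445,np.radians(9.7)),{"scene":(225,228,285,290),"top":(305,185,370,225)}),("black",(.5605,.1257,np.radians(11.2)),{"scene":(290,185,340,240),"top":(195,180,265,215)})):
    for n in("scene","top"):
        im=np.load(f"pics/{n}_last.npy"); overlay(n,im,[(pl,p,(0,0,255))],bbs[n],9,"tmp"); o=cv2.imread("pics/tmp.png"); outs.append(cv2.resize(o,(390,290)))
cv2.imwrite("pics/v16.png",np.vstack([np.hstack(outs[:2]),np.hstack(outs[2:])]))
E
```

```text
(no output)
```

View pics/v16.png

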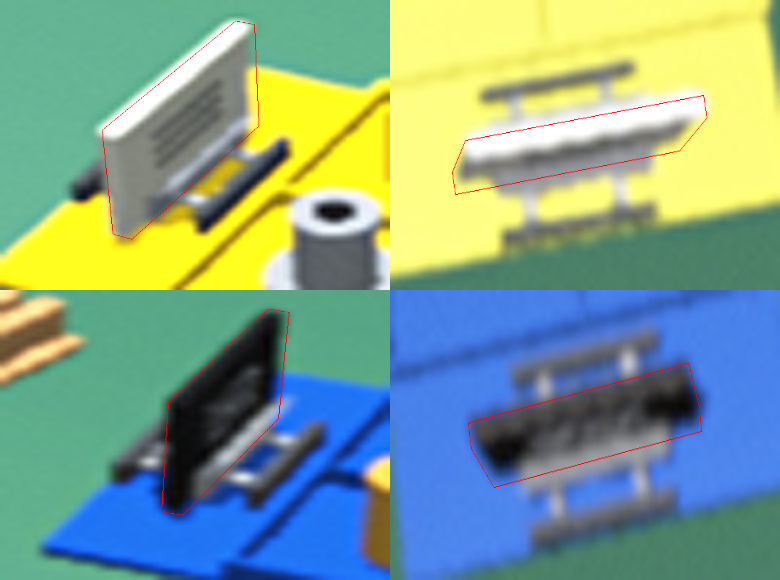

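```bash
python3 -c "
from h import *
o=robot.observe(); print(o['time'],o['contact_force'],o['opening']); print(robot.hand_in())"
```

```text
30.9333 [0.38948256 0.01516703 0.01636537] 0.054977964447997234
the job is handed in; nothing more can be done
None
```

I made up both kits and handed the job in at about 31 s, with the gripper open, clear of everything and reading about 0.4 N.

- **Blue carrier:** The black cover went down until it met the floor, with the TCP at 46 mm and 22 N. That is the TCP height at which it was gripped in its stand. The brass sleeve stands in the pocket at y -47.
- **Yellow carrier:** The white cover went home the same way, at 46 mm and 26 N. The bare steel hub stands flange down in the y -47 pocket, and the largest red block stands bores up in the y +47 pocket.

**Last checks:** In both cameras, the model of each cover in its home pose matched the picture in height, uprightness and centring to about 2 mm. The three parts stand inside their pockets. The bottle and wrench sit where they were; I never went near the parts box.

**Disagreements:**
- The two cameras differed by 2–6 mm, mostly in x. I used values between them, and the grips came out centred.
- The gripper read 35 mm on the 36 mm sleeve, but the picture showed it gripped squarely.
- The tool picked up a tilt of about 1.6° mid-job. I levelled it before gripping the white cover.
- I mistyped one sideways shift while carrying the hub high up. I corrected it on the next move, and nothing was touched.

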